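Change the taper-shank tool in the drill's extension socket

ROBOT

A 7-joint arm with a two-finger parallel gripper is mounted at the origin on the work surface. World frame = base frame: x ahead of the robot, y to its left, z up, the work surface at z = 0. Lengths are in m, angles in rad, forces in N, time in s.
With the tool pointing down it reaches from about 0.35 to 0.9 m from the base axis. Payload 8.1 kg.
Tool frame: the origin (TCP) lies midway between the tips of the shut fingers; the grasp point (between the pads) lies arm.hold_point_z behind it (arm.hold_point_z is the distance from the TCP to the grasp point, in m); z points along the fingers, x is the direction in which the jaws open and shut, and the axes are right-handed (so a half turn about z gives the same grasp; the last joint's range is limited). The gripper opens to 92 mm and grips with 3 to 60 N. Pads are 19 mm wide; open, the fingers measure 130 mm over their backs; the gripper's body (75 mm by 190 mm) begins 47 mm behind the grasp point.
Start: joints at [-1.342, 0.434, 0.025, 1.573, -0.012, 1.134, -0.075], TCP at [0.204, 0.591, 0.227] pointing down, gripper open.
Joint ranges: [-2.62, 2.62], [-0.44, 2.09], [-1.27, 1.32], [0.08, 2.57], [-1.32, 4.46], [0.12, 2], [-2.74, 2.74]. Speed limits (rad/s): [2.22, 2.22, 3.01, 3.01, 3.14, 3.14, 3.14].

INTERFACE

Orientations are given as a rotation vector (axis times angle).
In Python, from cell import arm gives the robot as it stands.
- The arm moves only by the shell command python3 -m pendant 'ROWS' [FORCE]. ROWS is JSON, a list of rows, each an object with "dp": the shift along the tool's x, y, z in m, a list of three; "rotation": the turn, a rotation vector about the tool's x, y, z in rad, a list of three; "fingers": the closure, from -1 (fully open) to 1 (shut). In form: [{"dp": [x, y, z], "rotation": [rx, ry, rz], "fingers": fingers}, ...]. A call has 1 to 20 rows; each row is the pose to reach, as a shift and turn from the pose measured when the call began, along the tool's axes at that moment; what a row does not reach only later rows make up. A row lasts 1/8 s, in which the tool goes at most 62.5 mm and 10.7 degrees, less where a joint would pass 70% of its speed; a pose out of reach is approached as far as the arm can. A call with a gripper value outside its range is refused whole. The fingers move at their own pace and stop on an object; FORCE is the grip in N (left out, the last holds). Time passes only in rows, so rows that repeat a pose let the fingers close. It gives the time, the measured TCP pose, the force and the opening at its end, in the units of the state.
- arm.observe(): the state, without advancing time (a new reading comes with each control period).
- arm.get_image(name): name is "scene" or "top" or "wrist"; returns the picture (384x512x3 uint8, blue, green, red); there is no depth.
- arm.camera_params(name): a dict with "camera_matrix" (3x3 intrinsics, pixels), "k1" (the pictures are not rectified: a ray, as slopes to the right and down, at radius r is drawn at 1 + k1 r^2 times it, then the intrinsics apply), "rvec" (rotation vector, rad) and "tvec" (3), from world to camera coordinates, as OpenCV has them. Camera axes: x right, y down, z forward; pixel columns grow to the right and rows downward; lengths in m; the calibration is good to about 2 mm. A picture is of the moment at which its call begins: read the wrist's pose just before it. camera_params takes no time and is no camera call; for the wrist camera it gives the pose at the moment of the call.
- arm.sign_off(): hands the job in, once; it reports no verdict.
The state is a dict: "clock": time; "joints": joint angles; "dq": joint speeds; "joint_efforts": joint torques, N m; "position": TCP position; "ee_rot": TCP orientation; "force": force on the tool from outside, world axes, zero at the start; "ft_torque": the same for the moment, N m; "width": opening from 0.0 (shut) to 1.0 (fully open).
Only numpy, scipy, OpenCV 4.12 (cv2) and the standard library are available. Lean on these libraries where they do the work, as an engineer would, in place of code of your own. Each camera call takes 0.05 s, during which the arm holds its last target.

TASK

Change the tool in the drill's extension socket, which is clamped upright in the vise: take the drift out of its spring clips and drive it through the socket's slot, under the chuck's tang, until that alone has lifted the chuck loose, then lay the drift down flat on the bench and stand the chuck upright, fully down, in the rack's empty middle hole. Seat the core drill (the hollow one with a ring of teeth) in the socket with a twisting push, turning it as you press so that its tang finds the slot, until its collar is fully down on the socket's rim. Leave the countersink in the rack and the vessel, bottle and sherds on the bench where they are.

Things in the scene. Friction and masses are not known exactly. Their poses are not given: they have to be found in the camera images.
- vise: Grey machine vise fixed to the bench; origin on the bench under the axis of the upright steel socket (36 mm outside diameter) it clamps; z up. Bed x -70 to 130, y -45 to 45 mm (ears to y +-73, 20 mm high). Jaws x -52 to 52, y -42 to 42, 58 mm high. Screw T-bar (along y, 105 mm) at x 147, 47 mm high. The socket's slot runs along y.
- socket_mouth (a point): Centre of the socket's rim, 166 mm over the bench, axes as the vise's. Bore tapers from 25 mm at the rim to 18 mm, 72 mm down. It grips a shank over its last 8 mm: a straight push home takes up to 15 to 30 N, about a third of that if turned to and fro meanwhile. A shank that is home holds against a straight pull of 20 to 30 N, and its tang in the slot stops it turning.
- slot (a point): Centre of the slot's floor on the socket's axis, 64 mm over the bench, axes as the vise's. The slot is 10 mm wide (x), goes right through the socket along y, open at both sides, and is 30 mm high; above it the bore begins. Home, a tang ends 10 mm above this floor. A tang lying across it stops on the slot's top edges, 17 to 20 mm short of home, until turned to within 7 degrees of the slot, either way round.
- chuck: Dark drill chuck on a taper shank, 0.55 kg, home in the socket at first. Origin on its axis at the collar's underside, z up. Collar 36 mm wide, 8 thick; body 40 mm diameter from z 11 to 50 (grip), nose to 75. Shank 25 mm at the collar to 18 mm at z -71, then flat tang to z -92, 8 mm thick (x), 16 wide (y). Lifted 8 mm it is loose; left to its weight it rests 3 to 7 mm above home, hardly held.
- core_drill: Bright core drill, about 0.42 kg, in one of the rack's outer holes, turned at random. Collar, shank and tang as the chuck's: origin on the axis at the collar's underside, z up, tang 8 mm thick (x), 16 wide (y), to z -92. Above: 24 mm neck z 8 to 18 mm, hollow crown 34 mm diameter z 18 to 62 (grip), ring of teeth (36 mm) to z 67.
- countersink: Bright countersink, a cone pointing up (32 mm diameter, top 46 mm above the collar's underside), same collar and shank; in the rack's other outer hole, where it stays. Origin on the axis at the collar's underside, z up.
- rack: Fixed wooden block, 80 (x) by 240 (y) by 100 mm high, origin at the centre of its underside. Three upright holes, 29 mm diameter, 96 mm deep, in its top at x 0, y -75, 0 and 75 mm. A tool hangs in a hole with its collar on the block's top.
- empty_hole (a point): Centre of the mouth of the rack's middle hole, free at the start, in the top face 100 mm over the bench; axes as the rack's.
- drift: Steel wedge with a round handle, 0.31 kg. Origin mid-handle on its axis. Dark handle 20 mm diameter, y -44 to 44 mm; blade from y -44 to the tip at y -152, 6 mm thick (x, nose 3.6). Underside straight at z -15; top falls from z 15 at the handle to -9 at the tip. z up in the clips. Oiled: driving takes 10 to 20 N. With mid-handle 82 mm from the socket's axis it has lifted the tang about 11 mm.
- drift_tip (a point): The drift's tip, mid-height, at y -152, z -12 mm in the drift's frame.
- clip_block: Fixed wooden block 62 (x) by 124 (y) by 14 mm high, origin under its centre. Two C-shaped steel spring clips, 12 mm wide, open upwards, 61 mm high, at y -33 and 33 mm hold the drift's handle along y, axis 45 mm over the bench; 54 mm of handle is free between them. Pulled straight up it moves 2 mm freely, resists with 10 to 15 N and snaps out within 10 mm.
- goblet: Bronze footed goblet, 100 mm wide (115 with its ears), 125 mm high, origin under its foot. Leave alone.
- bottle: Clear plastic bottle, 48 mm diameter, 105 mm high, origin underneath. Leave alone.
- sherd_a: Pottery sherd about 95 by 70 mm, 12 mm high, flat on the bench, origin under its middle. Leave alone.
- sherd_b: Pottery sherd about 86 by 70 mm, 12 mm high, flat on the bench, origin under its middle. Leave alone.
Things that resemble listed ones, but are neither listed nor needed, are in the scene too. What is shaped like the drift but pink is not meant. What is shaped like the chuck but green is not meant.

How it is judged:
By the outcome, as a careful person would: the job done as asked, in the order asked, and still so for the second after the job is handed in, with the robot touching nothing.
It also fails if it takes over 72 s, if anything falls off the work surface, if the arm or the gripper's body presses on something with over 40 N, if the wrist force passes 120 N, or if a joint passes its speed limit or range.

## Working session

There is one attempt and no reset: what is moved stays moved. The work goes in short steps, Python scripts to look and compute and a shell command to move; the robot and the scene stay as the last step left them, time stands still between calls to the robot, and variables do not carry over. Pictures are saved under pics/ and viewed, and the job is handed in when it is done.

```bash
ls; mkdir -p pics
cat > h.py <<'E'
import numpy as np, cv2
from cell import arm
from scipy.spatial.transform import Rotation as R
def cam(n):
    c=arm.camera_params(n); K=np.array(c["camera_matrix"]); Rm=R.from_rotvec(np.ravel(c["rvec"])).as_matrix(); return K,c["k1"],Rm,np.ravel(c["tvec"])
def ray(C,u,v):
    K,k1,Rm,t=C; xd=np.array([(u-K[0,2])/K[0,0],(v-K[1,2])/K[1,1]]); x=xd.copy()
    for _ in range(30): x=xd/(1+k1*(x@x))
    d=Rm.T@np.array([x[0],x[1],1.]); return -Rm.T@t,d
def onz(C,u,v,z):
    o,d=ray(C,u,v); return o+d*(z-o[2])/d[2]
def proj(C,p):
    K,k1,Rm,t=C; q=Rm@np.asarray(p,float)+t; x=q[:2]/q[2]; x=x*(1+k1*(x@x)); return np.array([K[0,0]*x[0]+K[0,2],K[1,1]*x[1]+K[1,2]])
def two(C1,p1,C2,p2):
    o1,d1=ray(C1,*p1);o2,d2=ray(C2,*p2); A=np.stack([d1,-d2],1); s=np.linalg.lstsq(A,o2-o1,rcond=None)[0]
    a=o1+d1*s[0];b=o2+d2*s[1]; return (a+b)/2,np.linalg.norm(a-b)
def st():
    s=arm.observe(); p=np.array(s["position"]); r=R.from_rotvec(s["ee_rot"]); return s,p,r
def show():
    s,p,r=st(); print("t",round(s["clock"],3),"p",np.round(p,4),"w",round(s["width"],3),"F",np.round(s["force"],1),"M",np.round(s["ft_torque"],2)); print(np.round(r.as_matrix(),3).tolist(),"q",np.round(s["joints"],3))
E
python3 - <<'E'
from h import *
show(); print(arm.hold_point_z)
for n in ["scene","top","wrist"]:
    C=cam(n); im=arm.get_image(n); cv2.imwrite(f"pics/{n}0.png",im); cv2.imwrite(f"pics/{n}0b.png",cv2.resize(im,(800,600),interpolation=cv2.INTER_CUBIC)); print(n,(-C[2].T@C[3]).round(3),C[0].round(1).tolist(),C[1],(C[2][2]).round(2))
E
```

```text
pics
t 0.0 p [0.2035 0.5904 0.226 ] w 1.002 F [ 0.3  0.6 -0.2] M [ 0.02 -0.03  0.03]
[[0.326, 0.945, -0.0], [0.945, -0.326, -0.001], [-0.001, 0.0, -1.0]] q [-1.342  0.435  0.025  1.574 -0.012  1.134 -0.075]
0.0188
scene [ 0.959 -0.547  0.734] [[349.9, 0.0, 257.2], [0.0, 349.9, 189.0], [0.0, 0.0, 1.0]] -0.08373042481954046 [-0.47  0.58 -0.66]
top [0.404 0.013 1.04 ] [[376.3, 0.0, 258.7], [0.0, 376.3, 187.9], [0.0, 0.0, 1.0]] -0.04448597803875161 [ 0.14 -0.03 -0.99]
wrist [0.133 0.614 0.385] [[298.6, 0.0, 250.5], [0.0, 298.6, 191.8], [0.0, 0.0, 1.0]] 0.01684793732910446 [ 0.26 -0.09 -0.96]
```

View pics/scene0b.png

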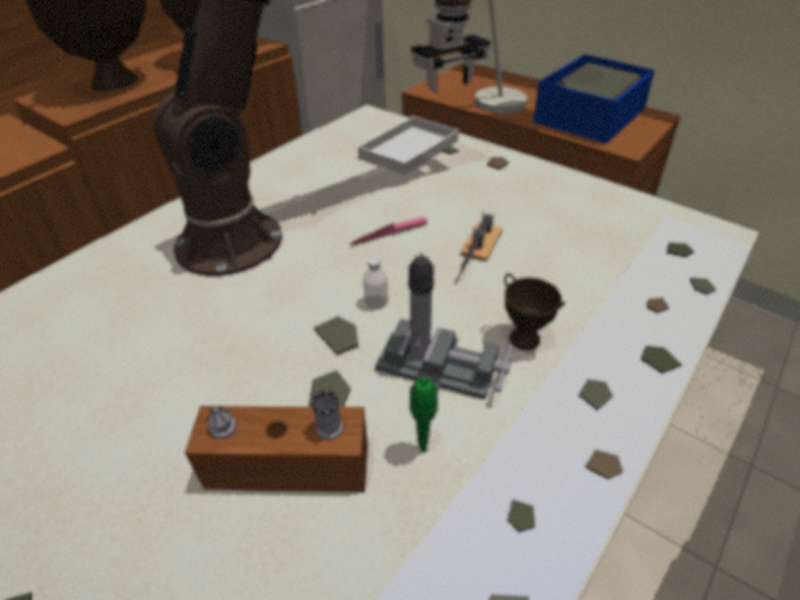

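View pics/top0b.png

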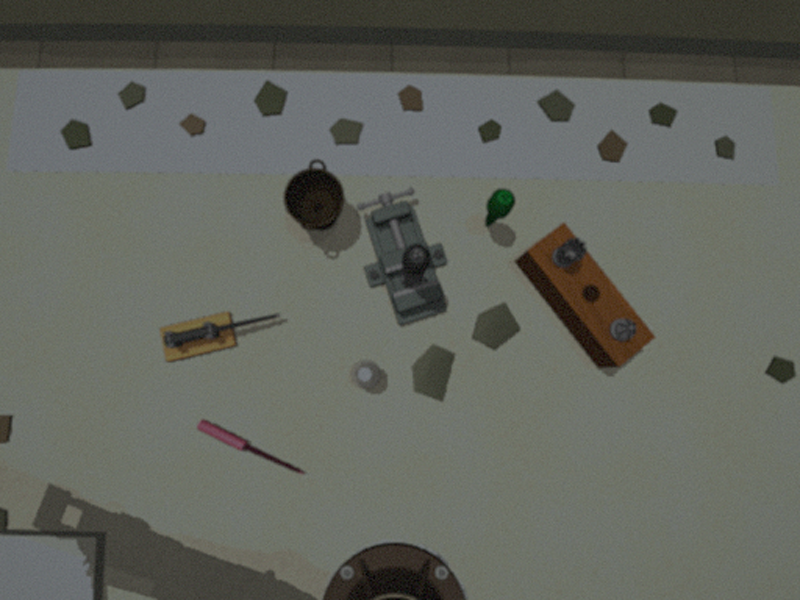

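View pics/wrist0b.png

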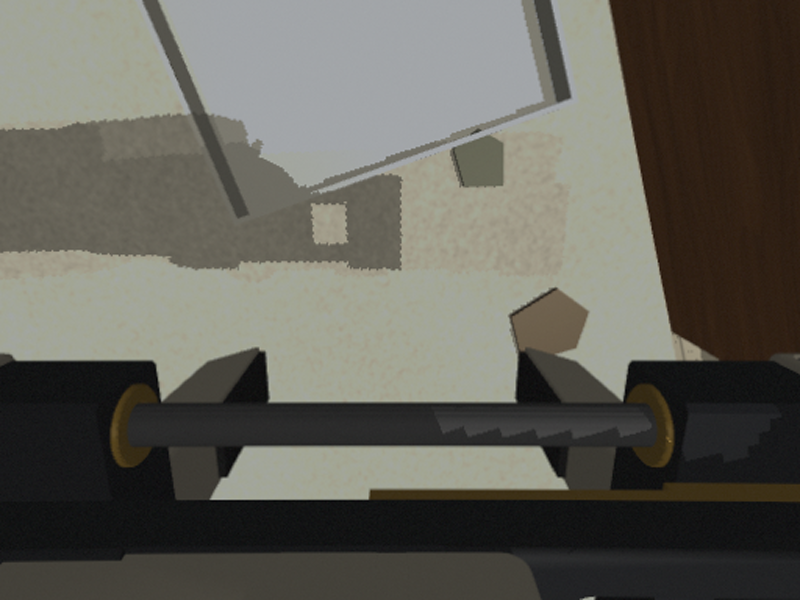

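Run:
```python
import cv2
for n,(x0,y0,x1,y1) in dict(top=(90,90,440,250),scene=(110,120,370,320)).items():
    im=cv2.imread(f"pics/{n}0.png")[y0:y1,x0:x1]; im=cv2.convertScaleAbs(im,alpha=1.6,beta=10)
    s=min(800/(x1-x0),600/(y1-y0)); cv2.imwrite(f"pics/{n}_c.png",cv2.resize(im,None,fx=s,fy=s,interpolation=cv2.INTER_CUBIC)); print(n,s)
```

```text
top 2.2857142857142856
scene 3.0
```

View pics/top_c.png

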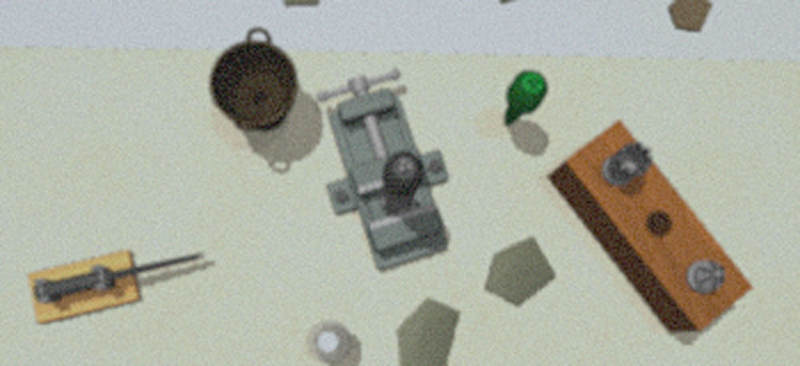

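View pics/scene_c.png

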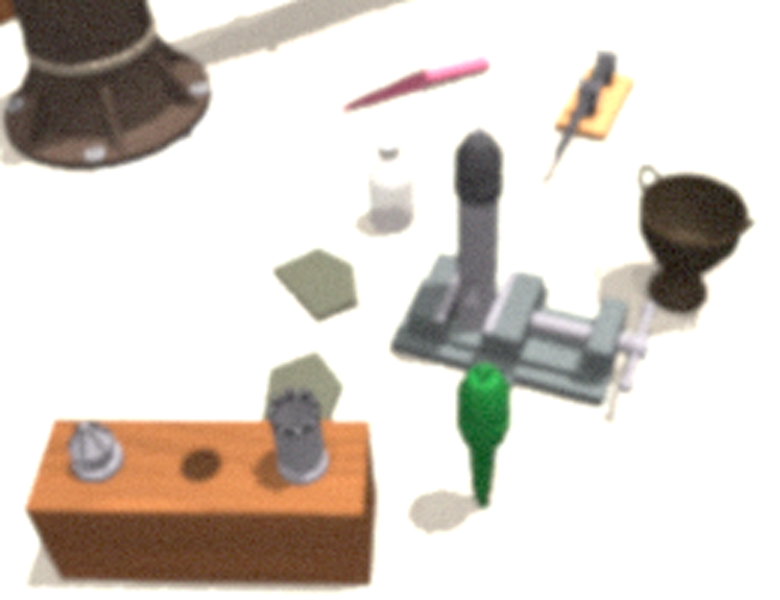

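Run:
```python
from h import *
T=cam("top");S=cam("scene")
t=lambda x,y:(x/2.2857+90-.3,y/2.2857+90-.3)
s=lambda x,y:(x/3+110-.3,y/3+120-.3)
print("hole",onz(T,*t(659,223),.1),onz(S,*s(201,464),.1))
print("corners",[onz(T,*t(*c),.1).round(3).tolist() for c in [(620,121),(751,288),(697,331),(565,168)]])
print("scene corners",[onz(S,*s(*c),.1).round(3).tolist() for c in [(58,423),(370,423),(366,513),(30,510)]])
print("chuck top",two(T,t(405,165),S,s(480,131)))
print("drift tip",two(T,t(203,256),S,s(547,178)), onz(T,*t(203,256),.033))
print("clips z.061",onz(T,*t(45,289),.055),onz(T,*t(103,277),.055))
print("clipblock corners",[onz(T,*t(*c),.014).round(3).tolist() for c in [(28,275),(130,251),(141,300),(39,323)]])
print("vise bed corners",[onz(T,*t(*c),.02).round(3).tolist() for c in [(329,112),(399,90),(447,246),(380,270)]])
print("T-bar ends",[onz(T,*t(*c),.047).round(3).tolist() for c in [(322,98),(397,73)]])
print("goblet",onz(T,*t(254,86),.12),"foot",onz(S,*s(678,295),0)," rim edge lower",onz(T,*t(262,131),.12))
print("bottle",onz(T,*t(331,342),.1)); print("green", two(T,t(530,85),S,s(484,370)), onz(S,*s(484,505),0))
```

```text
hole [ 0.53918916 -0.31593     0.1       ] [ 0.54221939 -0.31622692  0.1       ]
corners [[0.655, -0.275, 0.1], [0.467, -0.418, 0.1], [0.42, -0.355, 0.1], [0.6, -0.211, 0.1]]
scene corners [[0.429, -0.359, 0.1], [0.615, -0.213, 0.1], [0.663, -0.273, 0.1], [0.476, -0.419, 0.1]]
chuck top (array([ 0.57272227, -0.02413086,  0.23720546]), np.float64(0.001998257915822552))
drift tip (array([0.50212136, 0.20433264, 0.00264985]), np.float64(0.008939760964519866)) [0.50254957 0.20168154 0.033     ]
clips z.061 [0.46021286 0.3763752  0.055     ] [0.47481391 0.3108062  0.055     ]
clipblock corners [[0.479, 0.413, 0.014], [0.509, 0.293, 0.014], [0.451, 0.277, 0.014], [0.422, 0.396, 0.014]]
vise bed corners [[0.682, 0.058, 0.02], [0.711, -0.027, 0.02], [0.519, -0.086, 0.02], [0.49, -0.006, 0.02]]
T-bar ends [[0.691, 0.065, 0.047], [0.724, -0.023, 0.047]]
goblet [0.68275517 0.13675577 0.12      ] foot [ 6.96506058e-01  1.34095650e-01 -1.11022302e-16]  rim edge lower [0.63203806 0.12638351 0.12      ]
bottle [0.40433314 0.04757533 0.1       ]
green (array([ 0.67863722, -0.16060706,  0.1576418 ]), np.float64(0.0024445600698993807)) [ 0.6865455  -0.16606755  0.        ]
```

```bash
cat >> h.py <<'E'
H=arm.hold_point_z
def orient(yaw,tilt=0.):
    "tool x at world yaw (deg), z down; then tilt (deg) about horizontal axis yaw+90 so +x side rises"
    y=np.radians(yaw); X=np.array([np.cos(y),np.sin(y),0]);Z=np.array([0,0,-1.]);M=np.stack([X,np.cross(Z,X),Z],1)
    ax=np.array([-np.sin(y),np.cos(y),0]); return R.from_rotvec(-np.radians(tilt)*ax)*R.from_matrix(M)
def go(g,yaw,tilt=0.,hz=H):
    "rows for grasp point g (world), hz=how far behind TCP the wanted point is"
    s,p,r=st(); q=orient(yaw,tilt); tcp=np.array(g)+q.as_matrix()[:,2]*hz
    d=r.inv().apply(tcp-p); w=(r.inv()*q).as_rotvec(); print('"dp":',np.round(d,4).tolist(),'"rotation":',np.round(w,4).tolist(),"dist",round(np.linalg.norm(d),3),"ang",round(np.degrees(np.linalg.norm(w)),1)); return d,w
E
python3 - <<'E'
from h import *
go((.4665,.344,.22),14.2)
E
```

```text
"dp": [-0.1474, 0.3289, 0.0252] "rotation": [0.0007, 0.001, 0.9911] dist 0.361 ang 56.8
```

```bash
python3 -m pendant '[{"dp":[-0.147,0.329,0.025],"rotation":[0,0,0.991],"fingers":-1},{"dp":[-0.147,0.329,0.025],"rotation":[0,0,0.991],"fingers":-1},{"dp":[-0.147,0.329,0.025],"rotation":[0,0,0.991],"fingers":-1},{"dp":[-0.147,0.329,0.025],"rotation":[0,0,0.991],"fingers":-1},{"dp":[-0.147,0.329,0.025],"rotation":[0,0,0.991],"fingers":-1},{"dp":[-0.147,0.329,0.025],"rotation":[0,0,0.991],"fingers":-1},{"dp":[-0.147,0.329,0.025],"rotation":[0,0,0.991],"fingers":-1},{"dp":[-0.147,0.329,0.025],"rotation":[0,0,0.991],"fingers":-1}]'
python3 - <<'E'
from h import *
show(); C=cam("wrist"); im=arm.get_image("wrist"); cv2.imwrite("pics/w1.png",im); np.save("w1.npy",np.array([C[2],np.tile(C[3],(3,1))])); cv2.imwrite("pics/w1b.png",cv2.resize(im,(800,600)))
for p in [(.4665,.344,.045),(.5025,.2017,.033)]: print(proj(C,p))
E
```

```text
clock: 1.15
position: [0.4661, 0.3447, 0.2011]
ee_rot: [3.116, 0.389, -0.002]
force: [-1.2, 0.3, 0.2]
width: 1.0
t 1.15 p [0.4661 0.3447 0.2011] w 1.0 F [-1.2  0.3  0.2] M [-0.04  0.05  0.  ]
[[0.969, 0.246, -0.001], [0.246, -0.969, -0.001], [-0.001, 0.001, -1.0]] q [-0.968  0.391  0.329  1.739 -0.143  1.037 -0.34 ]
[251.93658059 177.8891091 ]
[251.61509238 289.67822372]
```

View pics/w1b.png

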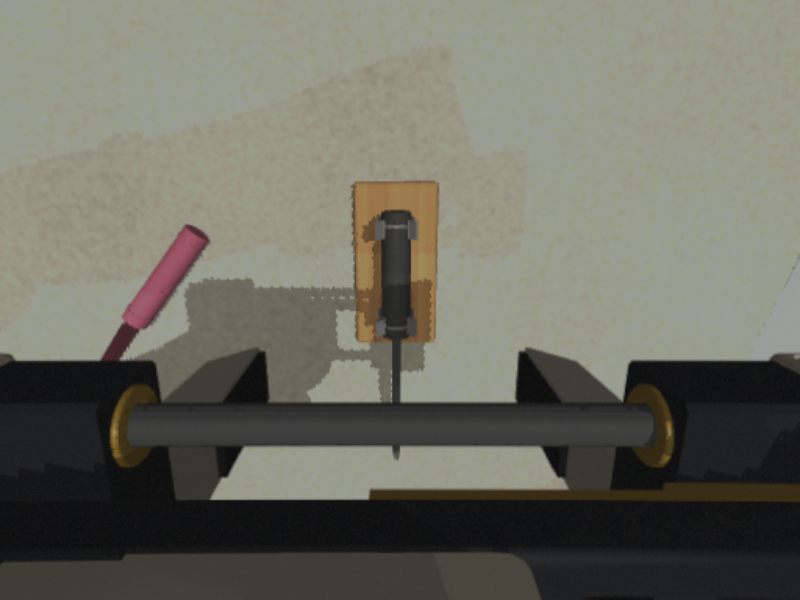

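Run:
```python
from h import *
C=cam("wrist"); f=1.5625
for n,u,v,z in [("far end top",396,213,.052),("near end",396,337,.052),("tip",396,455,.033),("mid(axis line top)",396,275,.055),("block f-l",355,182,.014),("block f-r",437,182,.014),("n-l",357,342,.014),("n-r",434,342,.014)]: print(n,onz(C,u/f-.2,v/f-.2,z).round(4))
```

```text
far end top [0.456  0.3889 0.052 ]
near end [0.4775 0.3056 0.052 ]
tip [0.5047 0.2011 0.033 ]
mid(axis line top) [0.4662 0.3495 0.055 ]
block f-l [0.4231 0.3995 0.014 ]
block f-r [0.4802 0.4141 0.014 ]
n-l [0.4525 0.2802 0.014 ]
n-r [0.5115 0.2954 0.014 ]
```

Run:
```python
from h import *
for z in (.12,.08,.045): go((.4648,.3550,z),14.4,12,.0128)
```

```text
"dp": [0.0043, -0.0096, 0.0937] "rotation": [0.0006, 0.2108, -0.0014] dist 0.094 ang 12.1
"dp": [0.0044, -0.0096, 0.1337] "rotation": [0.0006, 0.2108, -0.0014] dist 0.134 ang 12.1
"dp": [0.0044, -0.0096, 0.1687] "rotation": [0.0006, 0.2108, -0.0014] dist 0.169 ang 12.1
```

```bash
python3 -m pendant '[{"dp":[0.004,-0.01,0.06],"rotation":[0,0.1,0],"fingers":-1},{"dp":[0.004,-0.01,0.094],"rotation":[0,0.21,0],"fingers":-1},{"dp":[0.004,-0.01,0.134],"rotation":[0,0.21,0],"fingers":-0.6},{"dp":[0.0044,-0.0096,0.155],"rotation":[0,0.21,0],"fingers":-0.4},{"dp":[0.0044,-0.0096,0.1687],"rotation":[0,0.211,0],"fingers":-0.2},{"dp":[0.0044,-0.0096,0.1687],"rotation":[0,0.211,0],"fingers":-0.2},{"dp":[0.0044,-0.0096,0.1687],"rotation":[0,0.211,0],"fingers":1},{"dp":[0.0044,-0.0096,0.1687],"rotation":[0,0.211,0],"fingers":1},{"dp":[0.0044,-0.0096,0.1687],"rotation":[0,0.211,0],"fingers":1},{"dp":[0.0044,-0.0096,0.1687],"rotation":[0,0.211,0],"fingers":1},{"dp":[0.0044,-0.0096,0.1687],"rotation":[0,0.211,0],"fingers":1}]' 60
python3 -c "
from h import *
show()"
```

```text
clock: 2.58
position: [0.4683, 0.3561, 0.0331]
ee_rot: [-3.074, -0.385, -0.326]
force: [2.3, 0.4, 4.0]
width: 0.197
t 2.575 p [0.4683 0.3561 0.0331] w 0.197 F [2.3 0.4 4. ] M [-0.04 -0.35 -0.08]
[[0.947, 0.247, 0.203], [0.241, -0.969, 0.052], [0.21, -0.0, -0.978]] q [-1.03   0.542  0.297  2.054 -0.117  0.384 -0.433]
```

```bash
python3 -m pendant '[{"dp":[0.001,0,-0.005],"rotation":[0,0,0],"fingers":1},{"dp":[0.002,0,-0.01],"rotation":[0,0,0],"fingers":1},{"dp":[0.004,0,-0.018],"rotation":[0,0,0],"fingers":1},{"dp":[0.0105,0,-0.049],"rotation":[0,0,0],"fingers":1},{"dp":[0.021,0,-0.098],"rotation":[0,0,0],"fingers":1},{"dp":[0.021,0,-0.098],"rotation":[0,0,0],"fingers":1}]' 60
python3 - <<'E'
from h import *
show()
for n in ["scene","top"]:
    im=arm.get_image(n); cv2.imwrite(f"pics/{n}2.png",im)
im=cv2.imread("pics/top2.png")[90:250,90:440]; im=cv2.convertScaleAbs(im,alpha=1.6,beta=10); cv2.imwrite("pics/top2c.png",cv2.resize(im,None,fx=2.2857,fy=2.2857,interpolation=cv2.INTER_CUBIC))
im=cv2.imread("pics/scene2.png")[120:320,210:370]; im=cv2.convertScaleAbs(im,alpha=1.3,beta=0); cv2.imwrite("pics/scene2c.png",cv2.resize(im,None,fx=3,fy=3,interpolation=cv2.INTER_CUBIC))
im=cv2.imread("pics/top2.png")[120:220,220:300]; im=cv2.convertScaleAbs(im,alpha=1.6,beta=10); cv2.imwrite("pics/top2d.png",cv2.resize(im,None,fx=6,fy=6,interpolation=cv2.INTER_CUBIC))
E
```

```text
clock: 3.32
position: [0.4697, 0.3575, 0.1374]
ee_rot: [-3.069, -0.384, -0.333]
force: [0.4, 0.2, -2.9]
width: 0.201
t 3.325 p [0.4697 0.3575 0.1374] w 0.201 F [ 0.4  0.2 -2.9] M [-0.1   0.46  0.05]
[[0.947, 0.247, 0.207], [0.24, -0.969, 0.057], [0.215, -0.004, -0.977]] q [-1.095  0.382  0.373  1.976 -0.06   0.617 -0.465]
```

View pics/top2c.png

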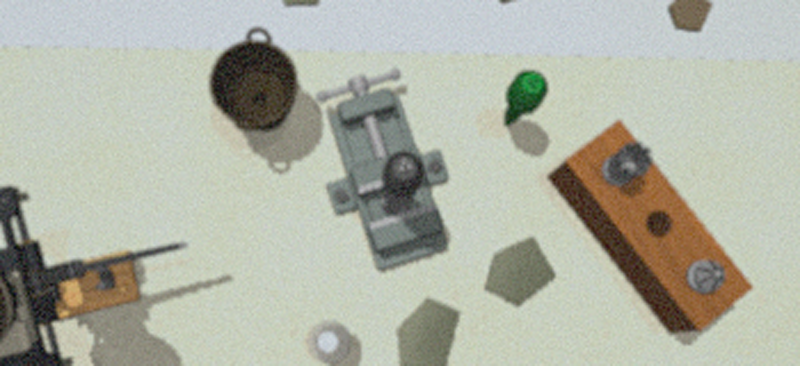

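View pics/scene2c.png

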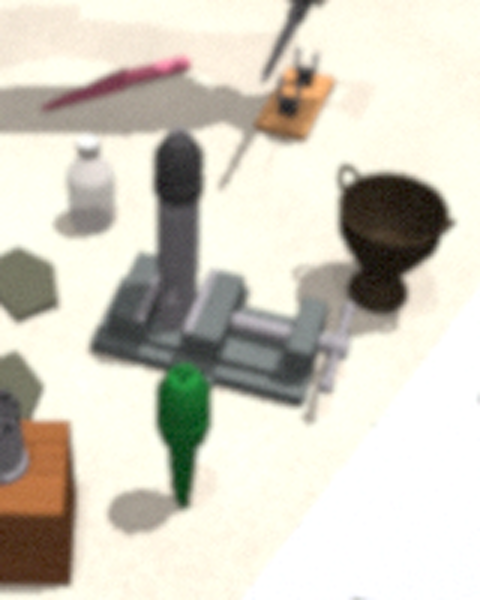

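View pics/top2d.png

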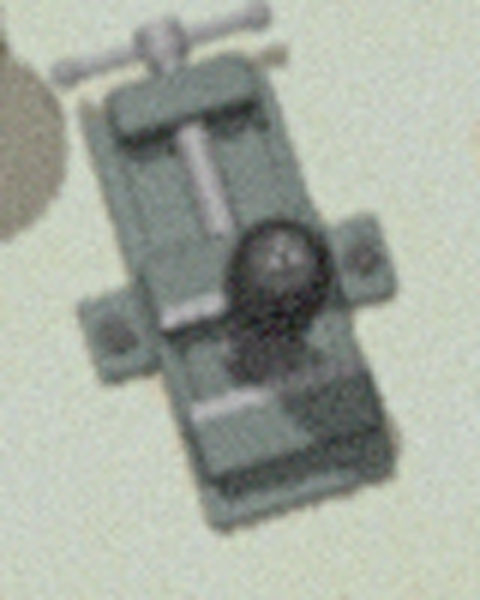

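Run:
```python
from h import *
T=cam("top");S=cam("scene")
t=lambda x,y:(x/6+220-.4,y/6+120-.4)
s=lambda x,y:(x/3+210-.3,y/3+120-.3)
e1=onz(T,*t(118,335),.02);e2=onz(T,*t(364,258),.02); d=e1-e2; print("ears",e1,e2,(e1+e2)/2,"yaw",np.degrees(np.arctan2(d[1],d[0]))-90)
b1=onz(T,*t(65,74),.047);b2=onz(T,*t(258,17),.047); d=b1-b2; m=(b1+b2)/2;print("T",b1,b2,m,np.linalg.norm(d),"yaw",np.degrees(np.arctan2(d[1],d[0]))-90)
c=(e1+e2)/2; 
for a in (17,18,19,20): x=np.array([np.cos(np.radians(a)),np.sin(np.radians(a))]); print(a,m[:2]-.147*x)
# jaws top edges z=.058 : corners of jaw top faces
for q in [(388,372),(193,410),(205,475),(390,425)]: print("fixed jaw top", onz(T,*t(*q),.058).round(4))
for q in [(213,522),(395,470)]: print("bed near corner",onz(T,*t(*q),.02).round(4))
# axis: chuck circle in top
for z in (.19,.2,.216): print("chuck circ",z,onz(T,*t(278,278),z))
# scene: axis pixels
for px in [(179,210),(179,250),(178,290)]:
    o,dd=ray(S,*s(*px)); # at top x-y line
    n=np.array([-dd[1],dd[0]]); n/=np.linalg.norm(n); P=onz(T,*t(278,278),.197)[:2]; print("scene line offset of P",n@(P-o[:2]))
```

```text
ears [0.57832237 0.04063476 0.02      ] [ 0.61593387 -0.0720525   0.02      ] [ 0.59712812 -0.01570887  0.02      ] yaw 18.457404441775793
T [0.69321359 0.06592266 0.047     ] [ 0.7215107  -0.02128727  0.047     ] [0.70736214 0.02231769 0.047     ] 0.09168585904009584 yaw 17.976754655455792
17 [ 0.56678535 -0.02066095]
18 [ 0.56755684 -0.0231078 ]
19 [ 0.56837091 -0.02554082]
20 [ 0.56922733 -0.02795927]
fixed jaw top [ 0.557  -0.0796  0.058 ]
fixed jaw top [0.5389 0.0062 0.058 ]
fixed jaw top [0.5103 0.0006 0.058 ]
fixed jaw top [ 0.5334 -0.0805  0.058 ]
bed near corner [ 0.4931 -0.0038  0.02  ]
bed near corner [ 0.5178 -0.0864  0.02  ]
chuck circ 0.19 [ 0.57230951 -0.02486827  0.19      ]
chuck circ 0.2 [ 0.57033079 -0.02442339  0.2       ]
chuck circ 0.216 [ 0.56716485 -0.02371158  0.216     ]
scene line offset of P 0.0025360510992696542
scene line offset of P 0.0028974430086327616
scene line offset of P 0.0024031414638132405
```

```bash
cat >> h.py <<'E'
# drift in tool frame
_Rg=R.from_rotvec([-3.074,-0.385,-0.326]); _pg=np.array([.4683,.3561,.0331])
_Rd=R.from_euler('z',14.5,degrees=True); _pd=np.array([.4668,.3473,.045])
RD=_Rg.inv()*_Rd; PD=_Rg.inv().apply(_pd-_pg)
def drift():
    s,p,r=st(); return r.apply(PD)+p, r*RD
def godrift(mid,yaw,roll=0.):
    s,p,r=st(); Rd=R.from_euler('z',yaw,degrees=True)*R.from_euler('y',roll,degrees=True); q=Rd*RD.inv(); tcp=np.array(mid)-q.apply(PD)
    d=r.inv().apply(tcp-p); w=(r.inv()*q).as_rotvec(); print('"dp":',np.round(d,4).tolist(),'"rotation":',np.round(w,4).tolist(),"tcp",tcp.round(3)); return d,w
E
python3 - <<'E'
from h import *
T=cam("top");S=cam("scene")
p,r=drift(); print(p,r.as_euler('zyx',degrees=True).round(2)); tip=r.apply([0,-.152,-.012])+p; print("tip pred",tip)
a=(185/2.2857+89.7,245/2.2857+89.7);b=(266/3+209.7,78/3+119.7)
print(two(T,a,S,b), a,b, proj(T,tip),proj(S,tip))
g=R.from_euler('z',18.2,degrees=True); ax=np.array([.571,-.0238,0])
for dist in (.23,.19): 
    m=ax+g.apply([0,dist,0]); m[2]=.0805; print(m); godrift(m,18.2)
E
```

```text
[0.46610312 0.34726317 0.14550364] [14.54  0.02  0.04]
tip pred [0.50425458 0.20013818 0.13339148]
(array([0.50709614, 0.20479049, 0.13340329]), np.float64(0.0075432287701277185)) (170.63800586253666, 196.88816992606206) (298.3666666666667, 145.7) [171.53152696 196.86001531] [295.47943897 146.32784109]
[0.49916297 0.19469357 0.0805    ]
"dp": [-0.0197, 0.1559, 0.0621] "rotation": [0.0127, 0.0001, -0.0627] tcp [0.5   0.204 0.069]
[0.51165637 0.15669469 0.0805    ]
"dp": [-0.017, 0.1958, 0.0626] "rotation": [0.0127, 0.0001, -0.0627] tcp [0.513 0.166 0.069]
```

```bash
python3 -m pendant '[{"dp":[-0.015,0.06,0.0],"rotation":[0.0127,0,-0.0627],"fingers":1},{"dp":[-0.017,0.12,0.0],"rotation":[0.0127,0,-0.0627],"fingers":1},{"dp":[-0.0185,0.17,0.02],"rotation":[0.0127,0,-0.0627],"fingers":1},{"dp":[-0.0175,0.19,0.045],"rotation":[0.0127,0,-0.0627],"fingers":1},{"dp":[-0.017,0.1958,0.0626],"rotation":[0.0127,0,-0.0627],"fingers":1},{"dp":[-0.017,0.1958,0.0626],"rotation":[0.0127,0,-0.0627],"fingers":1},{"dp":[-0.017,0.1958,0.0626],"rotation":[0.0127,0,-0.0627],"fingers":1}]' 60
python3 - <<'E'
from h import *
show(); p,r=drift(); tip=r.apply([0,-.152,-.012])+p; print(p,r.as_euler('zyx',degrees=True).round(2),tip)
for n in ["scene","top"]:
    C=cam(n); im=arm.get_image(n); cv2.imwrite(f"pics/{n}3.png",im); print(n,proj(C,tip))
im=cv2.imread("pics/top3.png")[120:220,180:300]; im=cv2.convertScaleAbs(im,alpha=1.6,beta=10); cv2.imwrite("pics/top3d.png",cv2.resize(im,None,fx=6,fy=6,interpolation=cv2.INTER_CUBIC))
im=cv2.imread("pics/scene3.png")[140:260,220:370]; im=cv2.convertScaleAbs(im,alpha=1.3,beta=0); cv2.imwrite("pics/scene3d.png",cv2.resize(im,None,fx=5,fy=5,interpolation=cv2.INTER_CUBIC))
E
```

```text
clock: 4.3
position: [0.5119, 0.1658, 0.0684]
ee_rot: [-3.054, -0.484, -0.322]
force: [-0.6, 0.6, -2.4]
width: 0.206
t 4.3 p [0.5119 0.1658 0.0684] w 0.206 F [-0.6  0.6 -2.4] M [-0.11  0.41  0.01]
[[0.93, 0.309, 0.198], [0.302, -0.951, 0.065], [0.208, -0.0, -0.978]] q [-0.614  0.407  0.238  2.16  -0.202  0.382  0.09 ]
[0.51101584 0.15696545 0.08029782] [18.24  0.08 -0.02] [0.55857232 0.01259688 0.06829381]
scene [272.70866585 204.23038604]
top [249.43152347 179.91768113]
```

View pics/top3d.png

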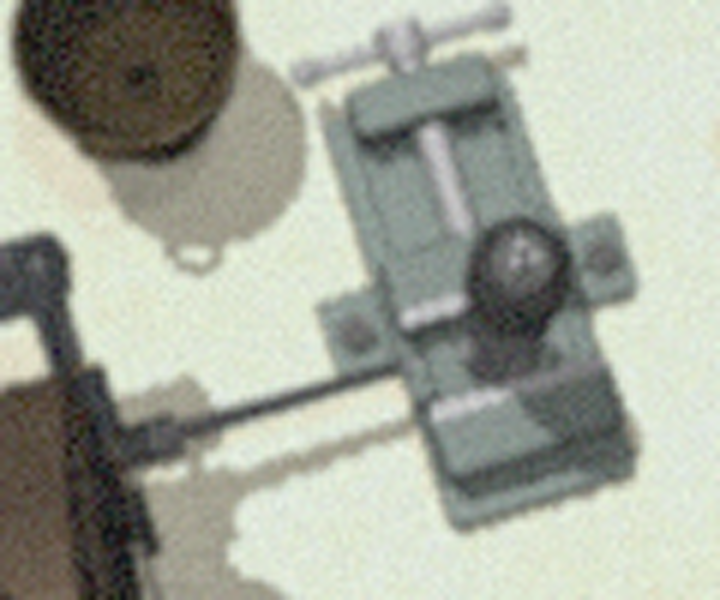

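View pics/scene3d.png

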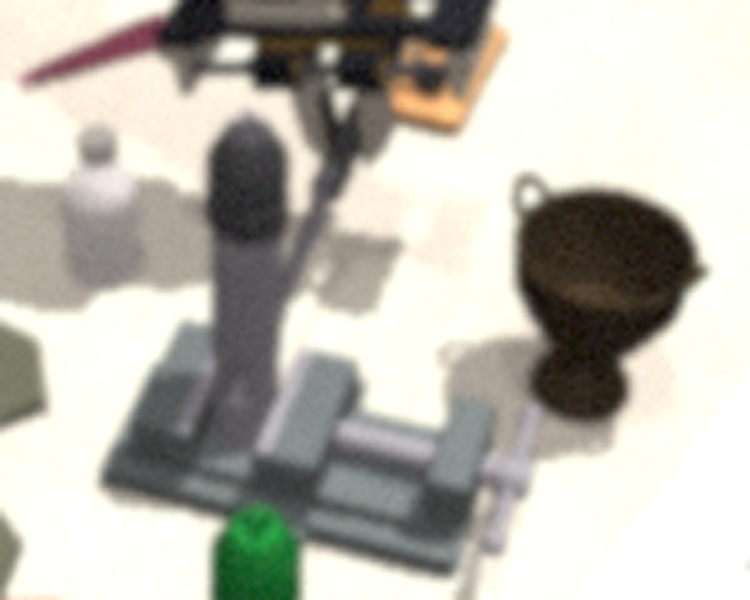

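Run:
```python
from h import *
T=cam("top")
t=lambda x,y:(x/6+180-.4,y/6+120-.4)
g=R.from_euler('z',18.2,degrees=True); ax=np.array([.571,-.0238,0])
f=lambda u,v,z:(g.inv().apply(onz(T,*t(u,v),z)-ax)*1000).round(1)
for q in [(404,318),(465,303)]: print("upper strip",f(*q,.058))
for q in [(434,411),(508,391)]: print("lower strip",f(*q,.058))
for q in [(200,430),(250,415),(300,401),(350,385),(390,371)]: print("blade",f(*q,.08),f(*q,.07))
p,r=drift(); print(g.inv().apply(p-ax)*1000, g.inv().apply(r.apply([0,-.152,-.012])+p-ax)*1000)
im=cv2.imread("pics/top3.png")[150:210,225:285]; im=cv2.convertScaleAbs(im,alpha=1.8,beta=20); cv2.imwrite("pics/top3e.png",cv2.resize(im,None,fx=10,fy=10,interpolation=cv2.INTER_CUBIC))
im=cv2.imread("pics/scene3.png")[160:230,240:310]; im=cv2.convertScaleAbs(im,alpha=1.5,beta=20); cv2.imwrite("pics/scene3e.png",cv2.resize(im,None,fx=8,fy=8,interpolation=cv2.INTER_CUBIC))
```

```text
upper strip [21.8 38.4 58. ]
upper strip [20.2 10.6 58. ]
lower strip [-21.7  38.2  58. ]
lower strip [-22.9   4.5  58. ]
blade [ -2.3 137.2  80. ] [ -0.8 137.7  70. ]
blade [ -2.5 114.9  80. ] [ -1.  115.2  70. ]
blade [-3.1 92.8 80. ] [-1.6 92.8 70. ]
blade [-2.9 70.3 80. ] [-1.4 70.1 70. ]
blade [-2.3 52.1 80. ] [-0.7 51.7 70. ]
[8.43888501e-02 1.90762680e+02 8.09531490e+01] [ 0.29434535 38.76517608 68.92340494]
```

View pics/top3e.png

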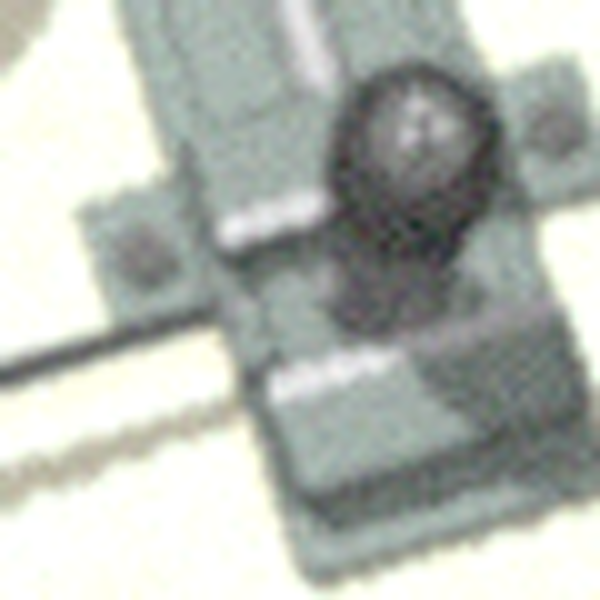

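View pics/scene3e.png

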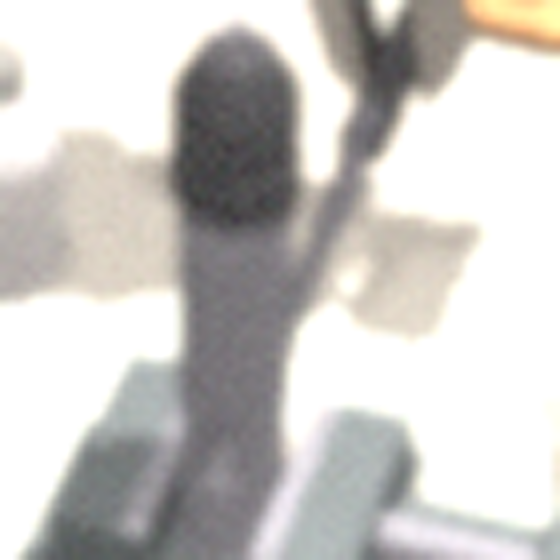

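```bash
python3 -m pendant '[{"dp":[0.0004,0.008,0],"rotation":[0,0,0],"fingers":1},{"dp":[0.0006,0.016,0],"rotation":[0,0,0],"fingers":1},{"dp":[0.0006,0.023,0.0],"rotation":[0,0,0],"fingers":1},{"dp":[0.0006,0.029,0.0],"rotation":[0,0,0],"fingers":1},{"dp":[0.0006,0.033,0.0],"rotation":[0,0,0],"fingers":1}]' 60
python3 - <<'E'
from h import *
show(); p,r=drift(); g=R.from_euler('z',18.2,degrees=True); ax=np.array([.571,-.0238,0]); print(g.inv().apply(p-ax)*1000,g.inv().apply(r.apply([0,-.152,-.012])+p-ax)*1000)
E
```

```text
clock: 5.03
position: [0.5234, 0.1345, 0.0692]
ee_rot: [-3.053, -0.484, -0.324]
force: [-0.1, -0.0, -3.0]
width: 0.202
t 5.025 p [0.5234 0.1345 0.0692] w 0.202 F [-0.1 -0.  -3. ] M [-0.09  0.46  0.02]
[[0.93, 0.309, 0.2], [0.302, -0.951, 0.065], [0.21, -0.0, -0.978]] q [-0.521  0.407  0.211  2.154 -0.212  0.385  0.168]
[  0.55077388 157.10746413  81.07892912] [ 0.65148444  5.11000095 69.04726074]
```

```bash
python3 -m pendant '[{"dp":[-0.0003,0.006,0.0008],"rotation":[0,0,0],"fingers":1},{"dp":[-0.0003,0.012,0.0013],"rotation":[0,0,0],"fingers":1},{"dp":[-0.0003,0.018,0.0013],"rotation":[0,0,0],"fingers":1},{"dp":[-0.0003,0.024,0.0013],"rotation":[0,0,0],"fingers":1},{"dp":[-0.0003,0.03,0.0013],"rotation":[0,0,0],"fingers":1}]' 60
python3 - <<'E'
from h import *
show(); p,r=drift(); g=R.from_euler('z',18.2,degrees=True); ax=np.array([.571,-.0238,0]); print(g.inv().apply(p-ax)*1000,g.inv().apply(st()[0]["force"]))
E
```

```text
clock: 5.65
position: [0.5307, 0.1109, 0.0676]
ee_rot: [-3.047, -0.492, -0.32]
force: [-9.7, 24.7, -0.9]
width: 0.203
t 5.65 p [0.5307 0.1109 0.0676] w 0.203 F [-9.7 24.7 -0.9] M [5.04 2.17 1.14]
[[0.929, 0.315, 0.196], [0.307, -0.949, 0.071], [0.208, -0.005, -0.978]] q [-0.437  0.412  0.179  2.146 -0.226  0.389  0.241]
[  0.21333211 132.35600357  79.43255651] [-1.47402203 26.44088895 -0.85074903]
```

```bash
python3 -m pendant '[{"dp":[0.0,0.008,0],"rotation":[0,0,0],"fingers":1},{"dp":[0.0,0.014,0],"rotation":[0,0,0],"fingers":1},{"dp":[0.0,0.02,0],"rotation":[0,0,0],"fingers":1},{"dp":[0.0,0.026,0],"rotation":[0,0,0],"fingers":1},{"dp":[0,0.03,0],"rotation":[0,0,0],"fingers":1}]' 60
python3 - <<'E'
from h import *
show(); p,r=drift(); g=R.from_euler('z',18.2,degrees=True); ax=np.array([.571,-.0238,0]); print(g.inv().apply(p-ax)*1000,g.inv().apply(st()[0]["force"]),r.as_euler('zyx',degrees=True))
for n in ["scene","top"]:
    im=arm.get_image(n); cv2.imwrite(f"pics/{n}4.png",im)
im=cv2.imread("pics/scene4.png")[150:250,230:330]; im=cv2.convertScaleAbs(im,alpha=1.5,beta=20); cv2.imwrite("pics/scene4e.png",cv2.resize(im,None,fx=6,fy=6,interpolation=cv2.INTER_CUBIC))
E
```

```text
clock: 6.28
position: [0.5387, 0.0868, 0.0672]
ee_rot: [-3.042, -0.5, -0.316]
force: [-4.2, 12.2, -1.1]
width: 0.205
t 6.275 p [0.5387 0.0868 0.0672] w 0.205 F [-4.2 12.2 -1.1] M [2.59 1.13 0.64]
[[0.927, 0.321, 0.193], [0.312, -0.947, 0.075], [0.207, -0.009, -0.978]] q [-0.357  0.417  0.152  2.133 -0.237  0.399  0.311]
[  0.32066174 106.82288734  79.07053608] [-0.21087394 12.94973872 -1.08810306] [18.93665033  0.30289971  0.43220244]
```

View pics/scene4e.png

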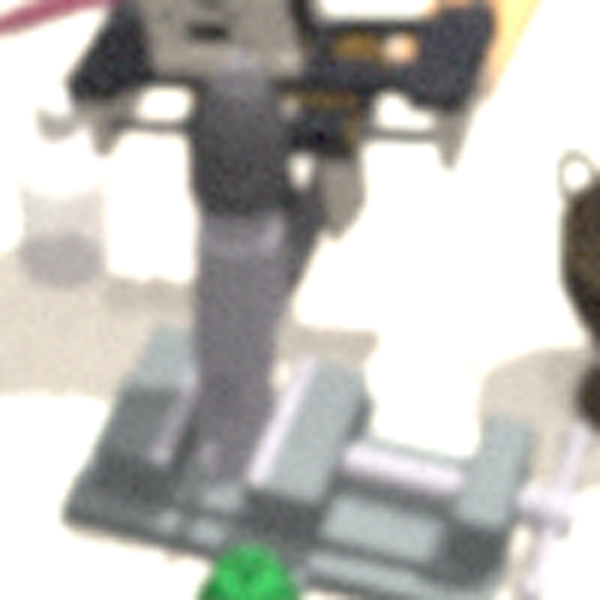

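```bash
python3 -m pendant '[{"dp":[0.0,0.008,0],"rotation":[0,0,0],"fingers":1},{"dp":[0.0,0.014,0],"rotation":[0,0,0],"fingers":1},{"dp":[0.0,0.02,0],"rotation":[0,0,-0.01],"fingers":1},{"dp":[0.0,0.026,0],"rotation":[0,0,-0.01],"fingers":1},{"dp":[0,0.028,0],"rotation":[0,0,-0.01],"fingers":1},{"dp":[0,0.028,0],"rotation":[0,0,-0.01],"fingers":1}]' 60
python3 - <<'E'
from h import *
show(); p,r=drift(); g=R.from_euler('z',18.2,degrees=True); ax=np.array([.571,-.0238,0]); print(g.inv().apply(p-ax)*1000,g.inv().apply(st()[0]["force"]),r.as_euler('zyx',degrees=True))
for n in ["scene","top"]:
    im=arm.get_image(n); cv2.imwrite(f"pics/{n}5.png",im)
im=cv2.imread("pics/scene5.png")[130:230,230:330]; im=cv2.convertScaleAbs(im,alpha=1.5,beta=20); cv2.imwrite("pics/scene5e.png",cv2.resize(im,None,fx=6,fy=6,interpolation=cv2.INTER_CUBIC))
im=cv2.imread("pics/top5.png")[120:220,180:300]; im=cv2.convertScaleAbs(im,alpha=1.6,beta=10); cv2.imwrite("pics/top5d.png",cv2.resize(im,None,fx=6,fy=6,interpolation=cv2.INTER_CUBIC))
E
```

```text
clock: 7.12
position: [0.547, 0.0613, 0.0669]
ee_rot: [-3.039, -0.517, -0.315]
force: [-4.1, 8.4, -0.5]
width: 0.202
t 7.125 p [0.547  0.0613 0.0669] w 0.202 F [-4.1  8.4 -0.5] M [1.54 1.15 0.34]
[[0.924, 0.331, 0.192], [0.323, -0.943, 0.076], [0.206, -0.009, -0.978]] q [-0.281  0.425  0.129  2.117 -0.243  0.41   0.382]
[ 0.33209741 80.01001206 78.72052424] [-1.23984779  9.28338434 -0.48460001] [19.57295179  0.33944802  0.38444002]
```

View pics/scene5e.png

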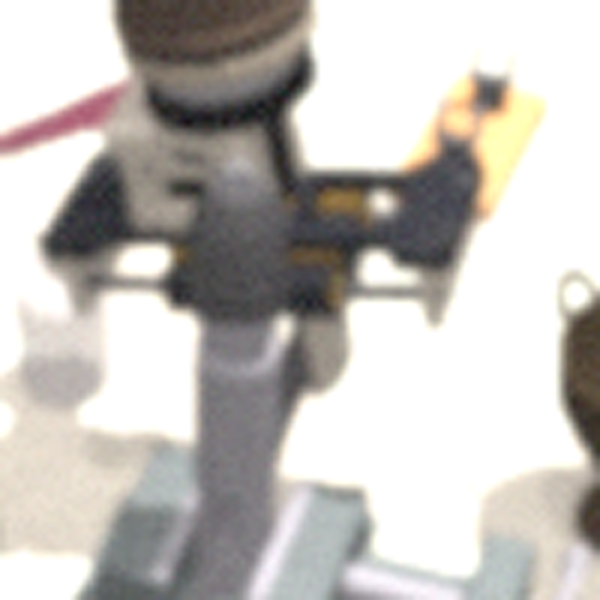

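View pics/top5d.png

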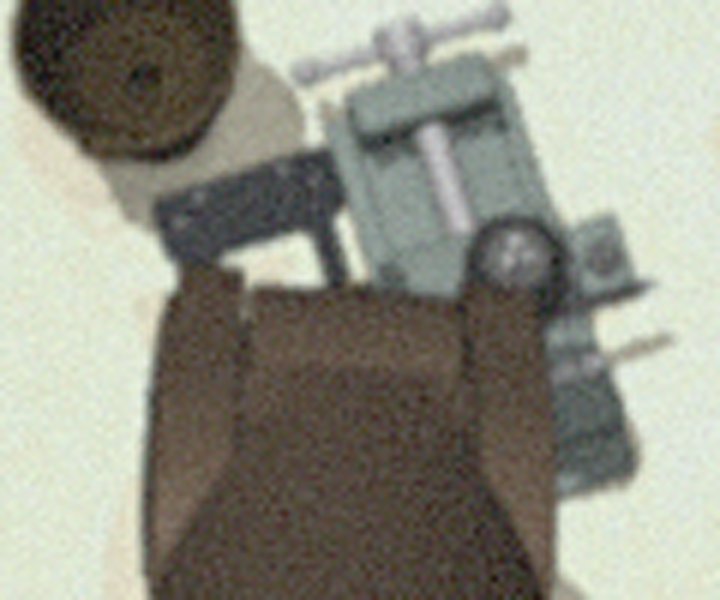

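Run:
```python
from h import *
T=cam("top");S=cam("scene"); g=R.from_euler('z',18.5,degrees=True); ax=np.array([.571,-.0238,0])
print(g.inv().apply(onz(T,645/6+179.6,287/6+119.6,.067)-ax)*1000)
# collar bottom vs rim scene: axis point heights
```

```text
[  1.50829594 -66.30914379  67.        ]
```

```bash
python3 -m pendant '[{"dp":[0.0,0.004,0],"rotation":[0,0,0],"fingers":1},{"dp":[0.0,0.008,0],"rotation":[0,0,0],"fingers":1},{"dp":[0,0.008,0],"rotation":[0,0,0],"fingers":1}]' 60
python3 - <<'E'
from h import *
show(); p,r=drift(); g=R.from_euler('z',18.2,degrees=True); ax=np.array([.571,-.0238,0]); print(g.inv().apply(p-ax)*1000,g.inv().apply(st()[0]["force"]))
for n in ["scene"]:
    im=arm.get_image(n); cv2.imwrite(f"pics/{n}6.png",im)
im=cv2.imread("pics/scene6.png")[130:230,230:330]; im=cv2.convertScaleAbs(im,alpha=1.5,beta=20); cv2.imwrite("pics/scene6e.png",cv2.resize(im,None,fx=6,fy=6,interpolation=cv2.INTER_CUBIC))
E
```

```text
clock: 7.6
position: [0.5487, 0.0559, 0.0668]
ee_rot: [-3.036, -0.52, -0.313]
force: [-4.6, 7.8, 0.7]
width: 0.201
t 7.6 p [0.5487 0.0559 0.0668] w 0.201 F [-4.6  7.8  0.7] M [1.37 0.99 0.22]
[[0.923, 0.334, 0.19], [0.325, -0.943, 0.079], [0.206, -0.011, -0.979]] q [-0.261  0.427  0.121  2.112 -0.247  0.414  0.4  ]
[ 0.31991292 74.31039926 78.5972537 ] [-1.97051729  8.88579062  0.67337006]
```

View pics/scene6e.png

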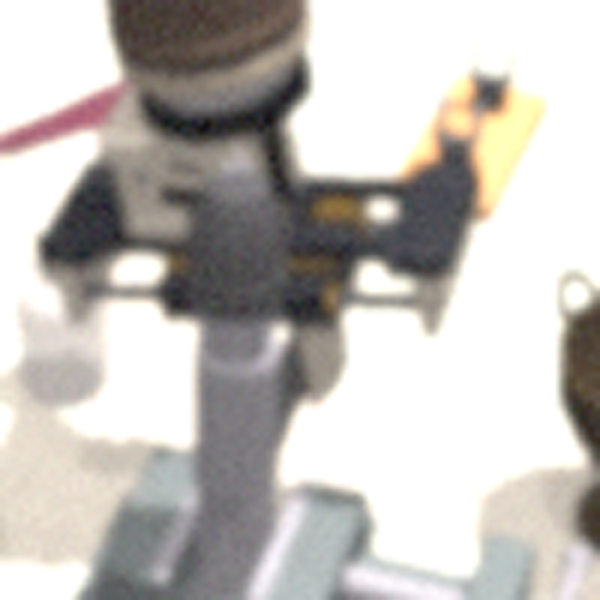

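```bash
python3 -m pendant '[{"dp":[0.0005,-0.025,0],"rotation":[0,0,0],"fingers":1},{"dp":[0.001,-0.06,0],"rotation":[0,0,0],"fingers":1},{"dp":[0.0015,-0.095,0],"rotation":[0,0,0],"fingers":1},{"dp":[0.002,-0.13,0],"rotation":[0,0,0],"fingers":1},{"dp":[0.002,-0.15,-0.01],"rotation":[0,0,0],"fingers":1},{"dp":[0.002,-0.15,-0.03],"rotation":[0,0,0],"fingers":1}]' 60
python3 - <<'E'
from h import *
show(); p,r=drift(); print(p,r.as_euler('zyx',degrees=True))
for m,z in [((.56,.40),.12),((.57,.42),.06),((.57,.42),.023)]: godrift((*m,z),16,-22)
for n in ["scene","top"]:
    im=arm.get_image(n); cv2.imwrite(f"pics/{n}7.png",im)
im=cv2.imread("pics/scene7.png")[110:260,220:370]; cv2.imwrite("pics/scene7e.png",cv2.resize(im,None,fx=4,fy=4,interpolation=cv2.INTER_CUBIC))
E
```

```text
clock: 8.4
position: [0.4935, 0.1973, 0.0978]
ee_rot: [-3.035, -0.526, -0.31]
force: [-0.1, -0.8, -3.1]
width: 0.202
t 8.4 p [0.4935 0.1973 0.0978] w 0.202 F [-0.1 -0.8 -3.1] M [-0.18  0.34  0.02]
[[0.922, 0.337, 0.188], [0.328, -0.941, 0.079], [0.204, -0.011, -0.979]] q [-0.705  0.348  0.264  2.148 -0.171  0.457  0.024]
[0.49290553 0.18829957 0.10958793] [19.93186111  0.52926659  0.45643905]
"dp": [0.1386, -0.1761, 0.018] "rotation": [-0.0353, 0.3903, 0.0597] tcp [0.565 0.41  0.11 ]
"dp": [0.1422, -0.1909, 0.0802] "rotation": [-0.0353, 0.3903, 0.0597] tcp [0.575 0.43  0.05 ]
"dp": [0.1346, -0.1905, 0.1164] "rotation": [-0.0353, 0.3903, 0.0597] tcp [0.575 0.43  0.013]
```

View pics/scene7e.png

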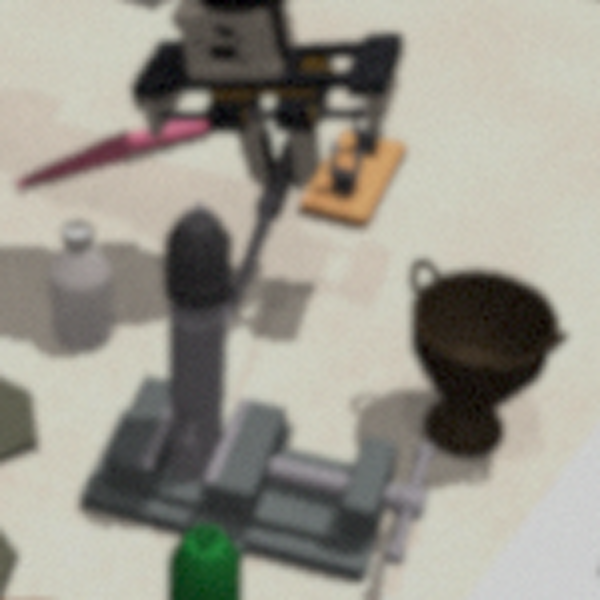

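Run:
```python
from h import *
for m,z in [((.56,.40),.12),((.57,.42),.06),((.57,.42),.023)]: godrift((*m,z),16,22)
```

```text
"dp": [0.127, -0.1787, 0.0208] "rotation": [-0.0137, -0.3817, 0.0659] tcp [0.557 0.408 0.108]
"dp": [0.1303, -0.1935, 0.083] "rotation": [-0.0137, -0.3817, 0.0659] tcp [0.567 0.428 0.048]
"dp": [0.1226, -0.1931, 0.1192] "rotation": [-0.0137, -0.3817, 0.0659] tcp [0.567 0.428 0.011]
```

```bash
python3 -m pendant '[{"dp":[0.035,-0.05,-0.01],"rotation":[-0.003,-0.1,0.02],"fingers":1},{"dp":[0.07,-0.1,0],"rotation":[-0.007,-0.2,0.03],"fingers":1},{"dp":[0.105,-0.15,0.01],"rotation":[-0.01,-0.3,0.05],"fingers":1},{"dp":[0.127,-0.179,0.021],"rotation":[-0.0137,-0.3817,0.066],"fingers":1},{"dp":[0.129,-0.187,0.055],"rotation":[-0.0137,-0.3817,0.066],"fingers":1},{"dp":[0.13,-0.1935,0.083],"rotation":[-0.0137,-0.3817,0.066],"fingers":1},{"dp":[0.125,-0.1935,0.105],"rotation":[-0.0137,-0.3817,0.066],"fingers":1},{"dp":[0.1226,-0.193,0.119],"rotation":[-0.0137,-0.3817,0.066],"fingers":1},{"dp":[0.1226,-0.193,0.119],"rotation":[-0.0137,-0.3817,0.066],"fingers":1},{"dp":[0.1226,-0.193,0.119],"rotation":[-0.0137,-0.3817,0.066],"fingers":1}]' 60
python3 - <<'E'
from h import *
show(); p,r=drift(); print(p,r.as_euler('zyx',degrees=True))
im=arm.get_image("scene"); cv2.imwrite("pics/scene8.png",cv2.resize(im[60:220,200:400],None,fx=4,fy=4,interpolation=cv2.INTER_CUBIC))
E
```

```text
clock: 9.75
position: [0.5674, 0.4275, 0.0121]
ee_rot: [3.077, 0.426, -0.264]
force: [-0.4, 0.7, -2.5]
width: 0.201
t 9.75 p [0.5674 0.4275 0.0121] w 0.201 F [-0.4  0.7 -2.5] M [ 0.11 -0.26 -0.04]
[[0.948, 0.272, -0.164], [0.268, -0.962, -0.047], [-0.17, 0.001, -0.985]] q [-0.824  0.878  0.256  1.361 -0.288  1.1   -0.213]
[0.57067803 0.41993436 0.02445469] [17.15349993 21.02969224 -6.28199066]
```

View pics/scene8.png

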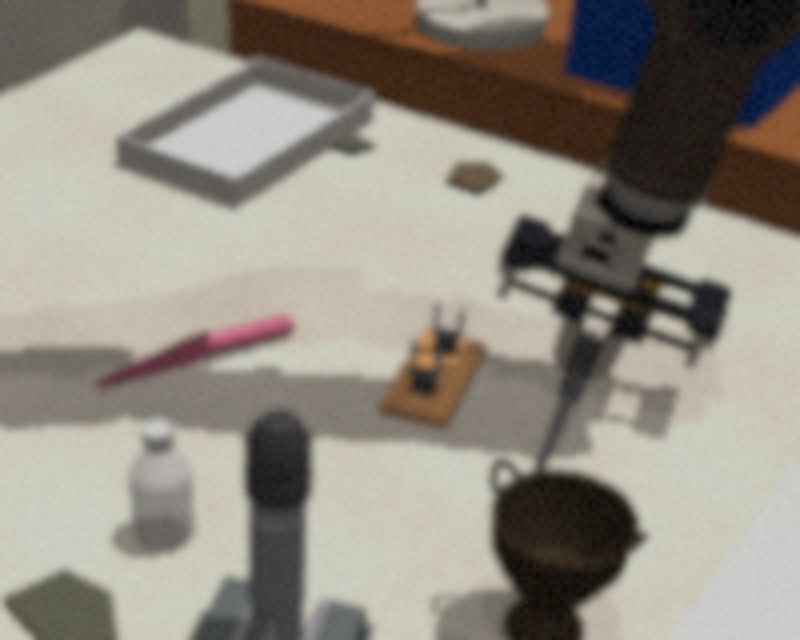

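```bash
python3 -m pendant '[{"dp":[0,0,0],"rotation":[0,0,0],"fingers":0.4},{"dp":[0,0,0],"rotation":[0,0,0],"fingers":0.0},{"dp":[0,0,0],"rotation":[0,0,0],"fingers":-0.1},{"dp":[0,0,-0.01],"rotation":[0,0,0],"fingers":-0.3},{"dp":[0.005,0,-0.04],"rotation":[0,0,0],"fingers":-0.5},{"dp":[0.01,0,-0.1],"rotation":[0,0.1,0],"fingers":-0.5},{"dp":[0.02,0,-0.15],"rotation":[0,0.17,0],"fingers":-0.5},{"dp":[0.02,0,-0.20],"rotation":[0,0.17,0],"fingers":-0.5},{"dp":[0.02,0,-0.20],"rotation":[0,0.17,0],"fingers":-0.5}]' 60
python3 - <<'E'
from h import *
show()
im=arm.get_image("wrist"); cv2.imwrite("pics/w9.png",im)
im=arm.get_image("scene"); cv2.imwrite("pics/scene9.png",cv2.resize(im[60:220,200:400],None,fx=4,fy=4,interpolation=cv2.INTER_CUBIC)); cv2.imwrite("pics/scene9raw.png",im)
E
```

```text
clock: 10.92
position: [0.6219, 0.4434, 0.2124]
ee_rot: [-3.108, -0.43, -0.012]
force: [0.2, -0.4, -0.9]
width: 0.748
t 10.925 p [0.6219 0.4434 0.2124] w 0.748 F [ 0.2 -0.4 -0.9] M [-0.09  0.04  0.  ]
[[0.962, 0.272, 0.007], [0.272, -0.962, 0.005], [0.008, -0.003, -1.0]] q [-0.862  0.689  0.332  1.209 -0.219  1.27  -0.263]
```

View pics/w9.png

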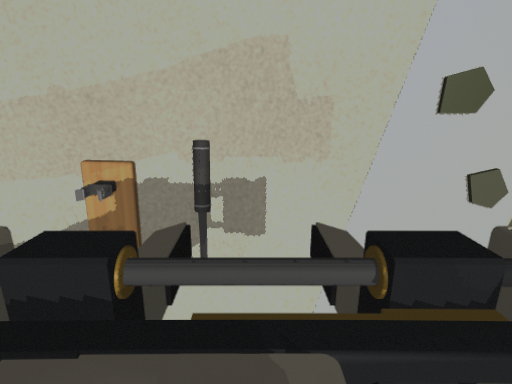

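View pics/scene9.png

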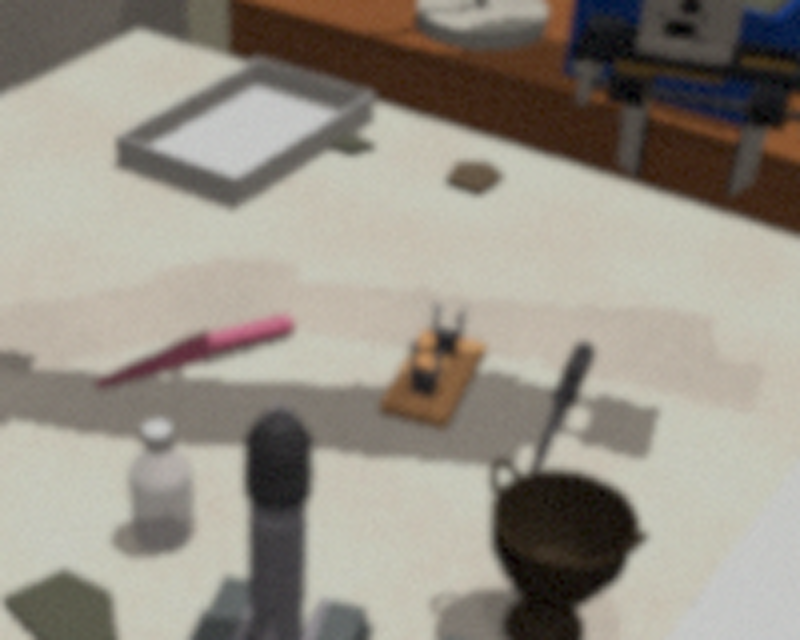

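Run:
```python
from h import *
im=cv2.imread("pics/w9.png")[125:270,150:260]; cv2.imwrite("pics/w9c.png",cv2.resize(cv2.convertScaleAbs(im,alpha=1.8,beta=10),None,fx=4,fy=4,interpolation=cv2.INTER_CUBIC))
im=cv2.imread("pics/scene9raw.png")[135:185,320:360]; cv2.imwrite("pics/scene9c.png",cv2.resize(cv2.convertScaleAbs(im,alpha=1.6),None,fx=10,fy=10,interpolation=cv2.INTER_CUBIC))
C=cam("wrist")
for u,v,z in [(201.5,141,.01),(202.5,209,.01),(203,257,.005)]: print(onz(C,u,v,z))
for a,b in [((193,175),(211,175)),((198,212),(207.5,212)),((200,245),(206,245))]: print(np.linalg.norm(onz(C,*a,.01)-onz(C,*b,.01)))
```

```text
[0.55312125 0.45951095 0.01      ]
[0.57377236 0.37709561 0.01      ]
[0.58973484 0.30924696 0.005     ]
0.02193572507904042
0.011992777665150285
0.007821114875260382
```

View pics/w9c.png

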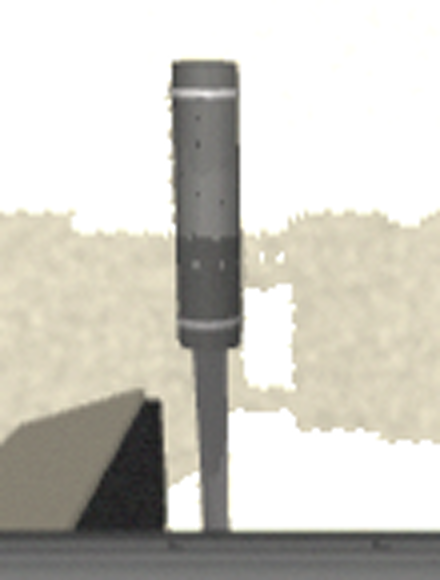

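View pics/scene9c.png

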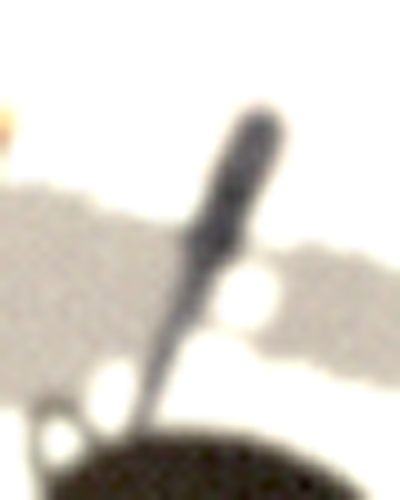

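```bash
python3 -m pendant '[{"dp":[-0.031,0.063,0.0],"rotation":[0,0,0],"fingers":1},{"dp":[-0.031,0.063,0.06],"rotation":[0,0,0],"fingers":1},{"dp":[-0.031,0.063,0.12],"rotation":[0,0,0],"fingers":1},{"dp":[-0.031,0.063,0.17],"rotation":[0,0,0],"fingers":1},{"dp":[-0.031,0.063,0.194],"rotation":[0,0,0],"fingers":1},{"dp":[-0.031,0.063,0.194],"rotation":[0,0,0],"fingers":1},{"dp":[-0.038,0.063,0.194],"rotation":[0,0,0],"fingers":1},{"dp":[-0.045,0.063,0.194],"rotation":[0,0,0],"fingers":1},{"dp":[-0.05,0.063,0.194],"rotation":[0,0,0],"fingers":1},{"dp":[-0.055,0.063,0.194],"rotation":[0,0,0],"fingers":1},{"dp":[-0.058,0.063,0.194],"rotation":[0,0,0],"fingers":1}]'
python3 - <<'E'
from h import *
show()
im=arm.get_image("scene"); cv2.imwrite("pics/scene10.png",im); im=im[125:195,310:380]; cv2.imwrite("pics/scene10c.png",cv2.resize(cv2.convertScaleAbs(im,alpha=1.6),None,fx=8,fy=8,interpolation=cv2.INTER_CUBIC))
E
```

```text
clock: 12.4
position: [0.5804, 0.3661, 0.0132]
ee_rot: [-3.111, -0.431, -0.001]
force: [0.3, -0.6, -0.1]
width: 0.004
t 12.4 p [0.5804 0.3661 0.0132] w 0.004 F [ 0.3 -0.6 -0.1] M [-0.12  0.01  0.04]
[[0.962, 0.272, 0.001], [0.272, -0.962, 0.001], [0.001, -0.0, -1.0]] q [-0.809  0.757  0.272  1.617 -0.259  0.803 -0.152]
```

View pics/scene10c.png

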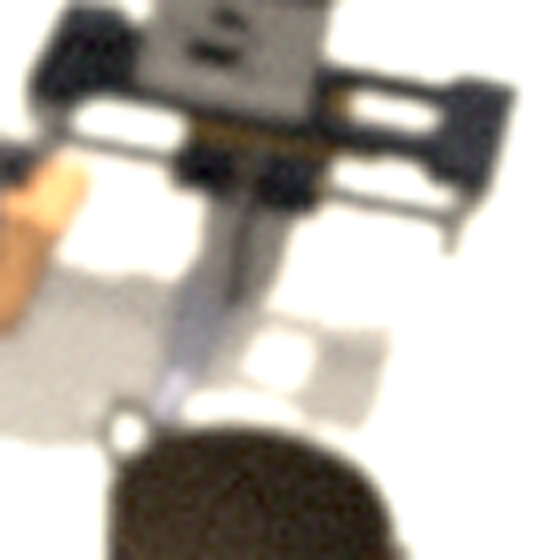

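Run:
```python
from h import *
go((.5804,.3661,.30),15.8,0,0)
go((.54,-.316,.32),-52.7,0,0)
```

```text
"dp": [0.0004, -0.0001, -0.287] "rotation": [-0.0003, -0.0003, -0.0003] dist 0.287 ang 0.0
"dp": [-0.224, 0.6453, -0.3073] "rotation": [-0.0004, -0.0, 1.1952] dist 0.749 ang 68.5
```

```bash
python3 -m pendant '[{"dp":[0,0,-0.06],"rotation":[0,0,0],"fingers":1},{"dp":[0,0,-0.12],"rotation":[0,0,0],"fingers":1},{"dp":[0,0,-0.18],"rotation":[0,0,0.1],"fingers":0.5},{"dp":[-0.01,0.03,-0.24],"rotation":[0,0,0.2],"fingers":0},{"dp":[-0.02,0.06,-0.3],"rotation":[0,0,0.3],"fingers":-0.5},{"dp":[-0.224,0.645,-0.307],"rotation":[0,0,1.195],"fingers":-1},{"dp":[-0.224,0.645,-0.307],"rotation":[0,0,1.195],"fingers":-1},{"dp":[-0.224,0.645,-0.307],"rotation":[0,0,1.195],"fingers":-1},{"dp":[-0.224,0.645,-0.307],"rotation":[0,0,1.195],"fingers":-1},{"dp":[-0.224,0.645,-0.307],"rotation":[0,0,1.195],"fingers":-1},{"dp":[-0.224,0.645,-0.307],"rotation":[0,0,1.195],"fingers":-1},{"dp":[-0.224,0.645,-0.307],"rotation":[0,0,1.195],"fingers":-1},{"dp":[-0.224,0.645,-0.307],"rotation":[0,0,1.195],"fingers":-1},{"dp":[-0.224,0.645,-0.307],"rotation":[0,0,1.195],"fingers":-1},{"dp":[-0.224,0.645,-0.307],"rotation":[0,0,1.195],"fingers":-1},{"dp":[-0.224,0.645,-0.307],"rotation":[0,0,1.195],"fingers":-1},{"dp":[-0.224,0.645,-0.307],"rotation":[0,0,1.195],"fingers":-1}]'
python3 - <<'E'
from h import *
show()
C=cam("wrist"); im=arm.get_image("wrist"); cv2.imwrite("pics/w11.png",im); cv2.imwrite("pics/w11b.png",cv2.resize(cv2.convertScaleAbs(im,alpha=1.5),(800,600)))
import pickle; pickle.dump(C,open("c11.pkl","wb"))
im=arm.get_image("scene"); cv2.imwrite("pics/scene11.png",im);
E
```

```text
clock: 14.58
position: [0.5398, -0.3157, 0.3195]
ee_rot: [-2.814, 1.395, 0.001]
force: [-0.0, 1.1, -0.2]
width: 1.0
t 14.575 p [ 0.5398 -0.3157  0.3195] w 1.0 F [-0.   1.1 -0.2] M [-0.03  0.08  0.02]
[[0.606, -0.796, 0.0], [-0.796, -0.606, 0.001], [-0.001, -0.001, -1.0]] q [-0.064  0.445  0.788  1.471 -0.318  1.358 -0.178]
```

View pics/w11b.png

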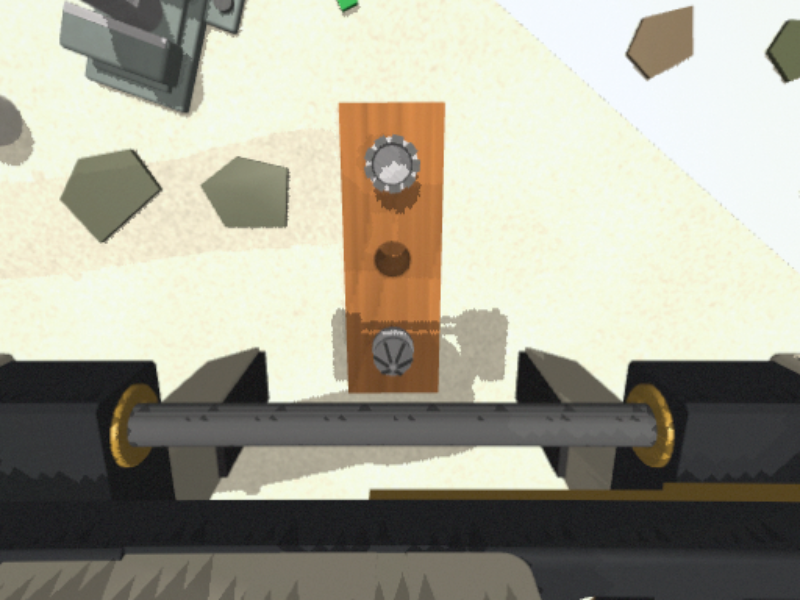

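View pics/scene11.png

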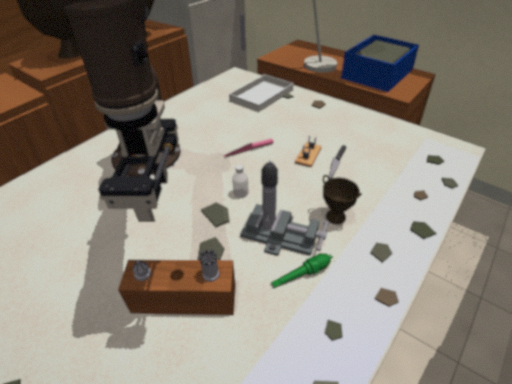

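Run:
```python
import cv2,numpy as np
a=[cv2.imread(f"pics/{n}.png")[150:300,200:370] for n in ("scene6","scene7","scene9raw","scene10","scene11")]
cv2.imwrite("pics/cmp.png",cv2.resize(np.hstack(a),(800,142)))
cv2.imwrite("pics/cmp2.png",cv2.resize(np.hstack([a[3],a[4]]),(800,353)))
```

```text
(no output)
```

View pics/cmp.png

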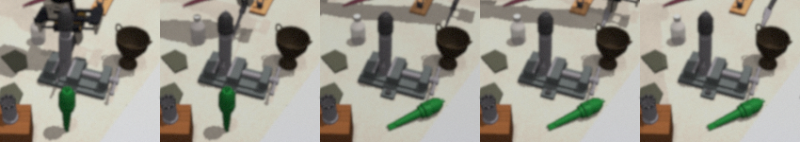

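View pics/cmp2.png

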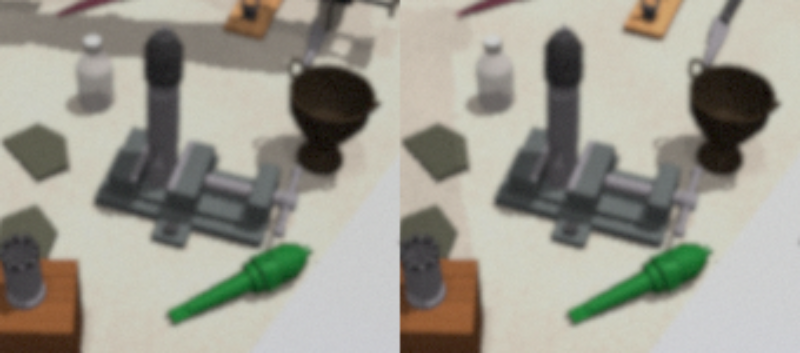

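Run:
```python
from h import *
import pickle; C=pickle.load(open("c11.pkl","rb"))
im=cv2.imread("pics/w11.png")
hsv=cv2.cvtColor(im,cv2.COLOR_BGR2HSV)
# rack mask
m=cv2.inRange(hsv,(5,90,60),(20,255,255)); m[:60]=0;m[250:]=0;m[:,:200]=0;m[:,300:]=0
# corners top face via far edge
ys,xs=np.nonzero(m); print(xs.min(),xs.max(),ys.min(),ys.max())
f=1.5625
for n,u,v,z in [("far L",339,103,.1),("far R",445,103,.1),("near R",438,391,.1),("near L",349,391,.1),("hole",392.5,259,.1),("crown",392.5,164,.167),("csink tip",394,353,.146)]: print(n,onz(C,u/f-.2,v/f-.2,z).round(4))
c=im[130:200,215:290]; cv2.imwrite("pics/w11h.png",cv2.resize(cv2.convertScaleAbs(c,alpha=1.8),None,fx=8,fy=8,interpolation=cv2.INTER_CUBIC))
c=im[75:145,215:290]; cv2.imwrite("pics/w11k.png",cv2.resize(cv2.convertScaleAbs(c,alpha=1.3),None,fx=8,fy=8,interpolation=cv2.INTER_CUBIC))
```

```text
217 284 65 249
far L [ 0.61   -0.2122  0.1   ]
far R [ 0.6583 -0.2755  0.1   ]
near R [ 0.4695 -0.4209  0.1   ]
near L [ 0.4213 -0.3577  0.1   ]
hole [ 0.54   -0.3161  0.1   ]
crown [ 0.5992 -0.2709  0.167 ]
csink tip [ 0.4896 -0.3559  0.146 ]
```

View pics/w11h.png

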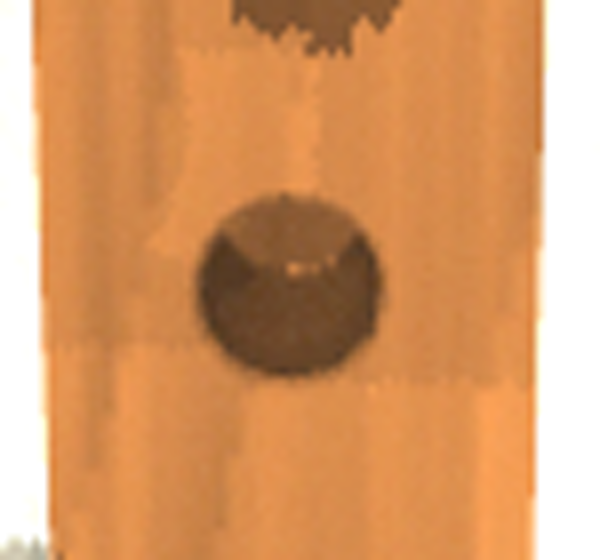

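View pics/w11k.png

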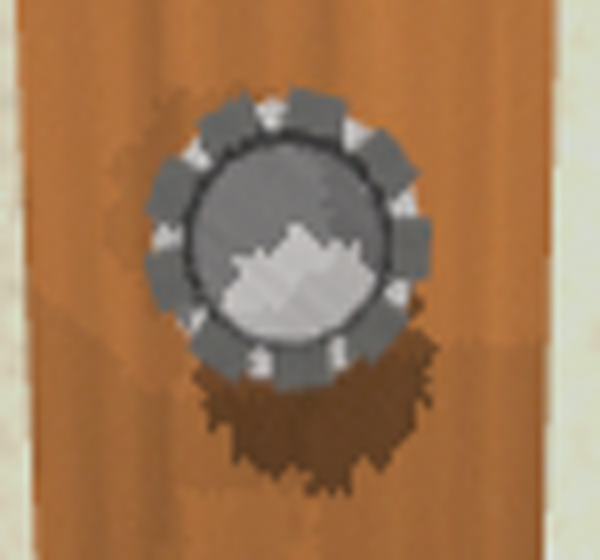

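Run:
```python
from h import *
go((.523,-.060,.335),-52.4,0,0)
```

```text
"dp": [-0.2124, -0.1405, -0.0151] "rotation": [-0.0011, 0.001, -0.0028] dist 0.255 ang 0.2
```

```bash
python3 -m pendant '[{"dp":[-0.212,-0.14,-0.015],"rotation":[0,0,-0.003],"fingers":-1},{"dp":[-0.212,-0.14,-0.015],"rotation":[0,0,-0.003],"fingers":-1},{"dp":[-0.212,-0.14,-0.015],"rotation":[0,0,-0.003],"fingers":-1},{"dp":[-0.212,-0.14,-0.015],"rotation":[0,0,-0.003],"fingers":-1},{"dp":[-0.212,-0.14,-0.015],"rotation":[0,0,-0.003],"fingers":-1},{"dp":[-0.212,-0.14,-0.015],"rotation":[0,0,-0.003],"fingers":-1}]'
python3 - <<'E'
from h import *
show()
C=cam("wrist"); im=arm.get_image("wrist"); cv2.imwrite("pics/w12.png",im); cv2.imwrite("pics/w12b.png",cv2.resize(cv2.convertScaleAbs(im,alpha=1.5),(800,600)))
import pickle; pickle.dump(C,open("c12.pkl","wb"))
for z in (.166,.2,.245): print(proj(C,(.571,-.0238,z))*1.5625)
E
```

```text
clock: 15.42
position: [0.5229, -0.0593, 0.3351]
ee_rot: [-2.82, 1.381, 0.0]
force: [0.5, -1.5, 0.4]
width: 1.002
t 15.425 p [ 0.5229 -0.0593  0.3351] w 1.002 F [ 0.5 -1.5  0.4] M [-0.12  0.13 -0.02]
[[0.613, -0.79, 0.001], [-0.79, -0.613, 0.002], [-0.001, -0.002, -1.0]] q [-0.603  0.221  0.774  1.683 -0.161  1.303 -0.709]
[394.03643397 186.46328268]
[394.28801377 188.66914654]
[394.7249703  192.50015805]
```

View pics/w12b.png

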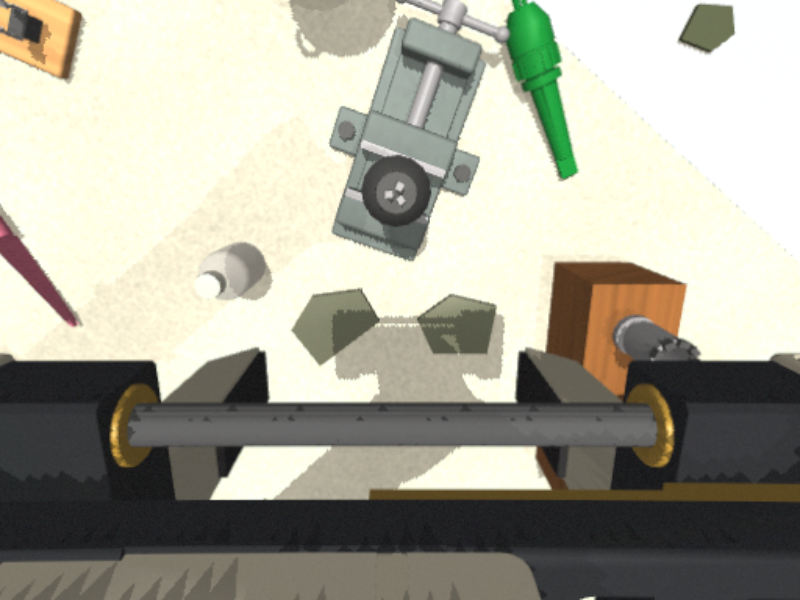

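Run:
```python
from h import *
go((.571,-.0251,.207),-52.4,0)
```

```text
"dp": [0.0012, -0.0598, 0.147] "rotation": [-0.0013, 0.0006, 0.001] dist 0.159 ang 0.1
```

```bash
python3 -m pendant '[{"dp":[0.001,-0.05,0.03],"rotation":[0,0,0],"fingers":-1},{"dp":[0.001,-0.06,0.055],"rotation":[0,0,0],"fingers":-1},{"dp":[0.001,-0.06,0.09],"rotation":[0,0,0],"fingers":-1},{"dp":[0.001,-0.06,0.13],"rotation":[0,0,0],"fingers":-0.6},{"dp":[0.001,-0.06,0.147],"rotation":[0,0,0],"fingers":-0.4},{"dp":[0.001,-0.06,0.147],"rotation":[0,0,0],"fingers":-0.2},{"dp":[0.001,-0.06,0.147],"rotation":[0,0,0],"fingers":0.2},{"dp":[0.001,-0.06,0.147],"rotation":[0,0,0],"fingers":1},{"dp":[0.001,-0.06,0.147],"rotation":[0,0,0],"fingers":1},{"dp":[0.001,-0.06,0.147],"rotation":[0,0,0],"fingers":1}]' 45
python3 - <<'E'
from h import *
show()
im=arm.get_image("scene"); cv2.imwrite("pics/scene13.png",cv2.resize(im[120:240,200:360],None,fx=5,fy=5,interpolation=cv2.INTER_CUBIC))
E
```

```text
clock: 16.73
position: [0.5715, -0.0247, 0.1888]
ee_rot: [-2.818, 1.384, -0.002]
force: [-0.3, 0.5, 3.5]
width: 0.427
t 16.725 p [ 0.5715 -0.0247  0.1888] w 0.427 F [-0.3  0.5  3.5] M [-0.05  0.07 -0.  ]
[[0.611, -0.792, 0.002], [-0.792, -0.611, 0.001], [0.0, -0.002, -1.0]] q [-0.544  0.438  0.698  1.797 -0.327  1.023 -0.634]
```

View pics/scene13.png

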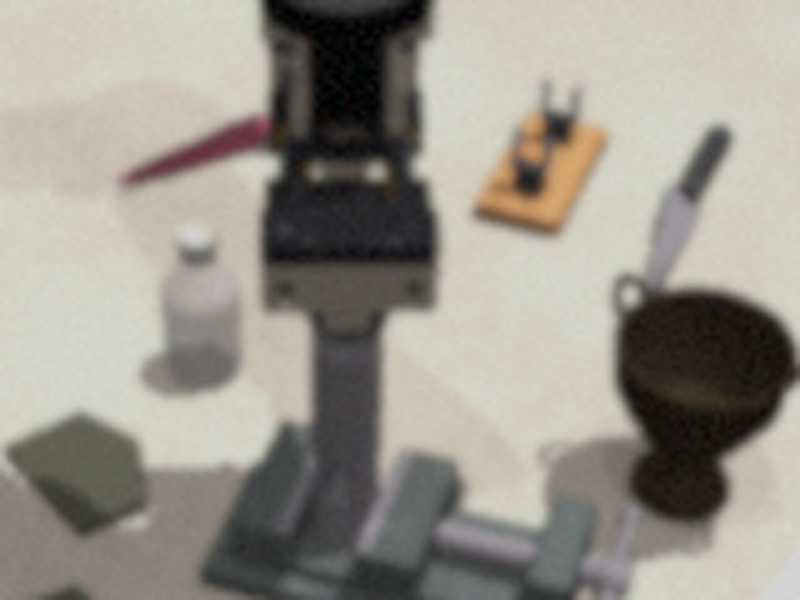

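```bash
python3 -m pendant '[{"dp":[0,0,-0.006],"rotation":[0,0,0],"fingers":1},{"dp":[0,0,-0.015],"rotation":[0,0,0],"fingers":1},{"dp":[0,0,-0.03],"rotation":[0,0,0],"fingers":1},{"dp":[0,0,-0.06],"rotation":[0,0,0],"fingers":1},{"dp":[0,0,-0.1],"rotation":[0,0,0],"fingers":1},{"dp":[0,0,-0.135],"rotation":[0,0,0],"fingers":1},{"dp":[0,0,-0.135],"rotation":[0,0,0],"fingers":1}]' 45
python3 - <<'E'
from h import *
show(); go((.540,-.316,.325),-52.4,0,0);go((.540,-.316,.225),-52.4,0,0)
im=arm.get_image("scene"); cv2.imwrite("pics/scene14.png",cv2.resize(im[60:260,200:360],None,fx=3,fy=3,interpolation=cv2.INTER_CUBIC))
E
```

```text
clock: 17.65
position: [0.5722, -0.0256, 0.3268]
ee_rot: [-2.815, 1.384, -0.008]
force: [0.0, -0.4, -7.4]
width: 0.429
t 17.65 p [ 0.5722 -0.0256  0.3268] w 0.429 F [ 0.  -0.4 -7.4] M [-0.09  0.12  0.  ]
[[0.611, -0.792, 0.007], [-0.792, -0.611, 0.002], [0.002, -0.006, -1.0]] q [-0.599  0.321  0.759  1.595 -0.229  1.31  -0.721]
"dp": [0.2103, 0.2029, 0.001] "rotation": [-0.0065, -0.0025, 0.0008] dist 0.292 ang 0.4
"dp": [0.21, 0.2035, 0.101] "rotation": [-0.0065, -0.0025, 0.0008] dist 0.309 ang 0.4
```

View pics/scene14.png

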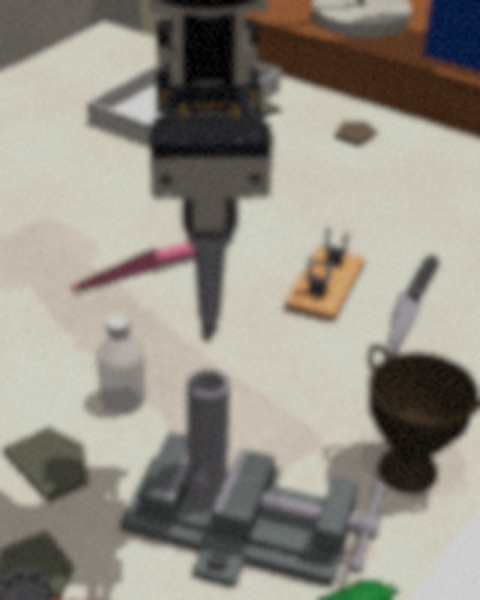

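```bash
python3 -m pendant '[{"dp":[0.06,0.06,0],"rotation":[-0.006,-0.002,0],"fingers":1},{"dp":[0.11,0.105,0],"rotation":[-0.006,-0.002,0],"fingers":1},{"dp":[0.16,0.155,0],"rotation":[-0.006,-0.002,0],"fingers":1},{"dp":[0.2,0.195,0],"rotation":[-0.006,-0.002,0],"fingers":1},{"dp":[0.2103,0.2029,0.001],"rotation":[-0.006,-0.002,0],"fingers":1},{"dp":[0.2103,0.2029,0.04],"rotation":[-0.006,-0.002,0],"fingers":1},{"dp":[0.2101,0.2033,0.08],"rotation":[-0.006,-0.002,0],"fingers":1},{"dp":[0.21,0.2035,0.101],"rotation":[-0.006,-0.002,0],"fingers":1},{"dp":[0.21,0.2035,0.101],"rotation":[-0.006,-0.002,0],"fingers":1}]' 45
python3 - <<'E'
from h import *
show(); go((.540,-.316,.118),-52.4,0,0)
for n in ("scene","top"):
  im=arm.get_image(n); cv2.imwrite(f"pics/{n}15r.png",im)
im=cv2.imread("pics/scene15r.png");cv2.imwrite("pics/scene15.png",cv2.resize(im[180:330,100:260],None,fx=4,fy=4,interpolation=cv2.INTER_CUBIC))
im=arm.get_image("wrist"); cv2.imwrite("pics/w15.png",im)
E
```

```text
clock: 18.82
position: [0.537, -0.314, 0.2197]
ee_rot: [2.818, -1.385, -0.014]
force: [0.3, -0.3, -5.6]
width: 0.425
t 18.825 p [ 0.537  -0.314   0.2197] w 0.425 F [ 0.3 -0.3 -5.6] M [-0.07  0.14  0.  ]
[[0.611, -0.792, -0.008], [-0.792, -0.611, 0.003], [-0.007, 0.005, -1.0]] q [-0.05   0.515  0.756  1.624 -0.374  1.162 -0.119]
"dp": [0.0041, -0.0017, 0.1017] "rotation": [0.005, 0.0073, 0.0009] dist 0.102 ang 0.5
```

View pics/scene15.png

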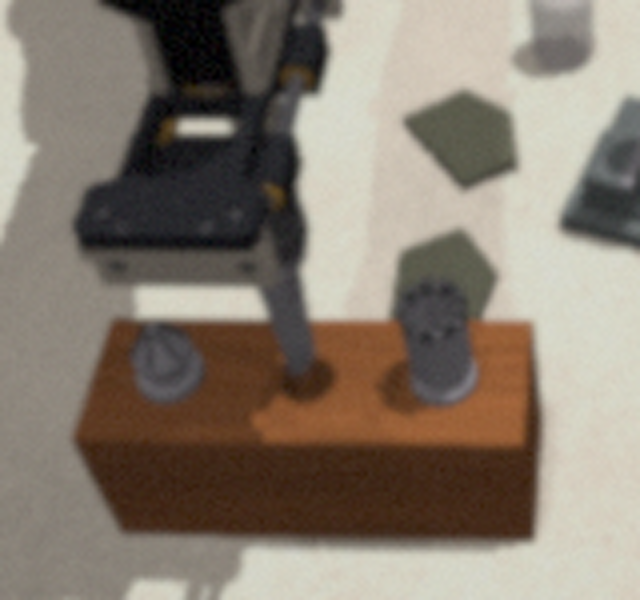

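View pics/w15.png

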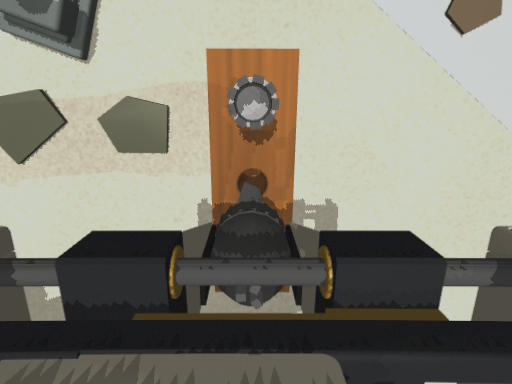

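```bash
python3 -m pendant '[{"dp":[0.004,-0.0017,0],"rotation":[0.005,0.007,0],"fingers":1},{"dp":[0.004,-0.0017,0.0],"rotation":[0.005,0.007,0],"fingers":1},{"dp":[0.004,-0.0017,0.015],"rotation":[0.005,0.007,0],"fingers":1},{"dp":[0.004,-0.0017,0.03],"rotation":[0.005,0.007,0],"fingers":1},{"dp":[0.004,-0.0017,0.04],"rotation":[0.005,0.007,0],"fingers":1},{"dp":[0.004,-0.0017,0.04],"rotation":[0.005,0.007,0],"fingers":1}]' 45
python3 - <<'E'
from h import *
show(); go((.540,-.316,.118),-52.4,0,0)
E
```

```text
clock: 19.73
position: [0.5421, -0.3175, 0.1821]
ee_rot: [2.819, -1.386, 0.007]
force: [-0.3, -0.2, -6.5]
width: 0.431
t 19.725 p [ 0.5421 -0.3175  0.1821] w 0.431 F [-0.3 -0.2 -6.5] M [-0.05  0.14 -0.01]
[[0.611, -0.792, 0.004], [-0.792, -0.611, -0.002], [0.004, -0.002, -1.0]] q [-0.032  0.551  0.733  1.667 -0.409  1.078 -0.091]
"dp": [-0.0027, 0.0008, 0.0641] "rotation": [-0.0018, -0.0042, 0.0009] dist 0.064 ang 0.3
```

```bash
python3 -m pendant '[{"dp":[-0.001,0.0003,0.01],"rotation":[-0.001,-0.003,0],"fingers":1},{"dp":[-0.0015,0.0005,0.022],"rotation":[-0.001,-0.003,0],"fingers":1},{"dp":[-0.0015,0.0005,0.034],"rotation":[-0.001,-0.003,0],"fingers":1},{"dp":[-0.0015,0.0005,0.046],"rotation":[-0.001,-0.003,0],"fingers":1},{"dp":[-0.0015,0.0005,0.052],"rotation":[-0.001,-0.003,0],"fingers":1},{"dp":[-0.0015,0.0005,0.052],"rotation":[-0.001,-0.003,0],"fingers":1}]' 45
python3 - <<'E'
from h import *
show(); go((.540,-.316,.118),-52.4,0,0)
im=arm.get_image("scene");cv2.imwrite("pics/scene16.png",cv2.resize(im[180:330,100:260],None,fx=4,fy=4,interpolation=cv2.INTER_CUBIC))
E
```

```text
clock: 20.48
position: [0.5407, -0.3166, 0.1296]
ee_rot: [-2.819, 1.386, -0.001]
force: [-0.8, -0.3, -5.6]
width: 0.432
t 20.475 p [ 0.5407 -0.3166  0.1296] w 0.432 F [-0.8 -0.3 -5.6] M [-0.1   0.14  0.03]
[[0.611, -0.792, 0.001], [-0.792, -0.611, -0.0], [0.0, -0.0, -1.0]] q [-0.008  0.604  0.697  1.722 -0.454  0.983 -0.054]
"dp": [-0.0009, 0.0002, 0.0116] "rotation": [-0.0003, -0.0004, 0.0009] dist 0.012 ang 0.1
```

View pics/scene16.png

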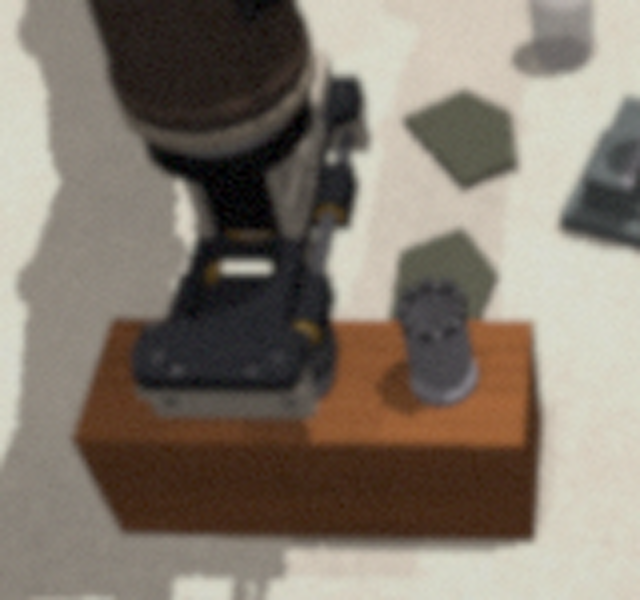

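```bash
python3 -m pendant '[{"dp":[-0.0005,0,0.005],"rotation":[0,0,0],"fingers":1},{"dp":[-0.0005,0,0.009],"rotation":[0,0,0],"fingers":1},{"dp":[-0.0005,0,0.012],"rotation":[0,0,0],"fingers":1},{"dp":[-0.0005,0,0.013],"rotation":[0,0,0],"fingers":1}]' 45
python3 -c "
from h import *
show()"
```

```text
clock: 21.02
position: [0.5407, -0.3164, 0.1195]
ee_rot: [-2.818, 1.385, -0.003]
force: [-8.8, 8.1, 26.9]
width: 0.428
t 21.025 p [ 0.5407 -0.3164  0.1195] w 0.428 F [-8.8  8.1 26.9] M [1.95 2.33 0.1 ]
[[0.611, -0.792, 0.003], [-0.792, -0.611, 0.001], [0.001, -0.003, -1.0]] q [-0.002  0.614  0.689  1.732 -0.465  0.962 -0.045]
```

```bash
python3 -m pendant '[{"dp":[0,0,0],"rotation":[0,0,0],"fingers":0},{"dp":[0,0,0],"rotation":[0,0,0],"fingers":-0.5},{"dp":[0,0,0],"rotation":[0,0,0],"fingers":-1},{"dp":[0,0,-0.02],"rotation":[0,0,0],"fingers":-1},{"dp":[0,0,-0.08],"rotation":[0,0,0],"fingers":-1},{"dp":[0,0,-0.14],"rotation":[0,0,0],"fingers":-1},{"dp":[0,0,-0.2],"rotation":[0,0,0],"fingers":-1},{"dp":[0,0,-0.2],"rotation":[0,0,0],"fingers":-1}]'
python3 - <<'E'
from h import *
show()
import pickle; C=cam("wrist"); pickle.dump(C,open("c17.pkl","wb"))
im=arm.get_image("wrist"); cv2.imwrite("pics/w17r.png",im); cv2.imwrite("pics/w17.png",cv2.resize(im,(800,600)))
im=arm.get_image("scene");cv2.imwrite("pics/scene17.png",cv2.resize(im[180:330,100:260],None,fx=4,fy=4,interpolation=cv2.INTER_CUBIC))
E
```

```text
clock: 22.02
position: [0.5414, -0.3189, 0.3261]
ee_rot: [-2.817, 1.387, -0.018]
force: [-0.2, -0.9, -0.8]
width: 1.001
t 22.025 p [ 0.5414 -0.3189  0.3261] w 1.001 F [-0.2 -0.9 -0.8] M [-0.06  0.13 -0.03]
[[0.61, -0.792, 0.011], [-0.792, -0.61, -0.004], [0.01, -0.006, -1.0]] q [-0.069  0.441  0.801  1.463 -0.323  1.36  -0.166]
```

View pics/scene17.png

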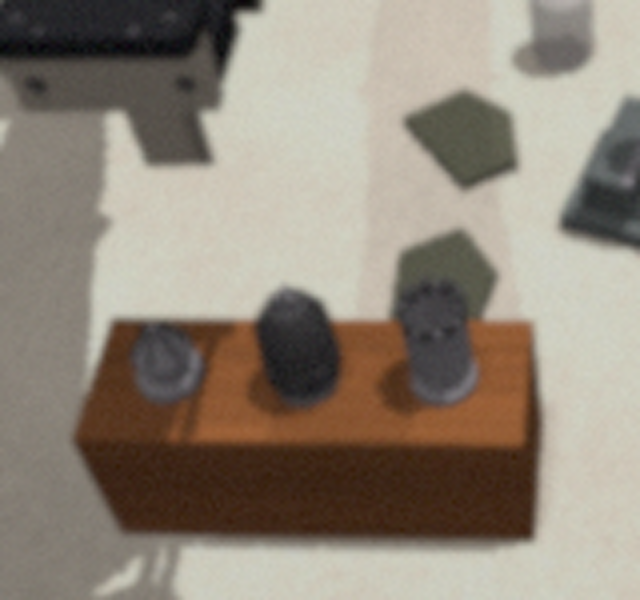

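View pics/w17.png

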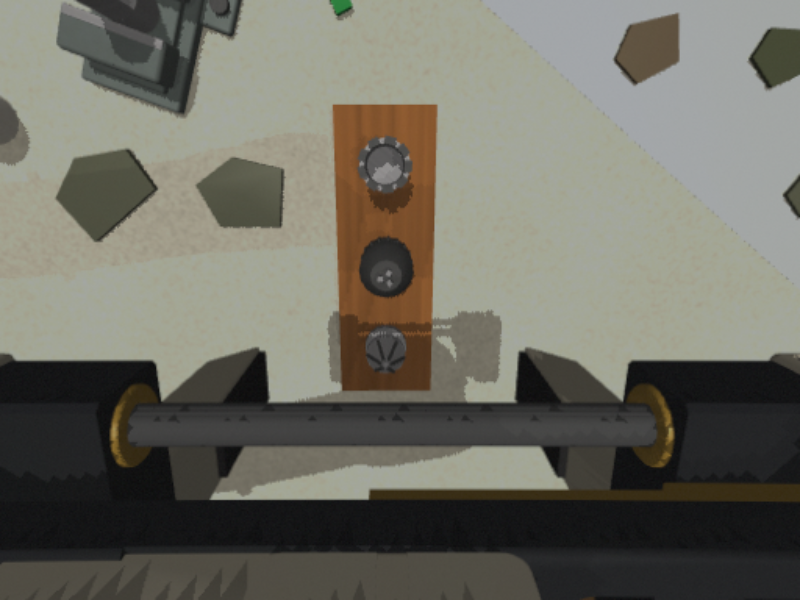

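Run:
```python
from h import *
import pickle; C=pickle.load(open("c17.pkl","rb")); S=cam("scene")
for z in (.1,.15,.175): print(z,((proj(S,(.540,-.316,z))-[100,180])*4).round(1), (proj(C,(.540,-.316,z))*1.5625).round(1))
for z in (.1,.167): print("core",z,((proj(S,(.5997,-.2706,z))-[100,180])*4).round(1), (proj(C,(.5997,-.2706,z))*1.5625).round(1))
im=cv2.imread("pics/w17r.png")[140:200,215:280];cv2.imwrite("pics/w17c.png",cv2.resize(cv2.convertScaleAbs(im,alpha=2.5,beta=10),None,fx=9,fy=9,interpolation=cv2.INTER_CUBIC))
im=cv2.imread("pics/scene17.png")[250:430,220:500];cv2.imwrite("pics/scene17c.png",cv2.resize(cv2.convertScaleAbs(im,alpha=2,beta=10),None,fx=2.8,fy=2.8))
```

```text
0.1 [304.4 375.1] [385.1 257.8]
0.15 [287.5 318.9] [384.9 270.2]
0.175 [278.6 288.8] [384.8 277.8]
core 0.1 [441.5 376.9] [385.4 164.4]
core 0.167 [427.3 300.2] [385.1 163.3]
```

View pics/scene17c.png

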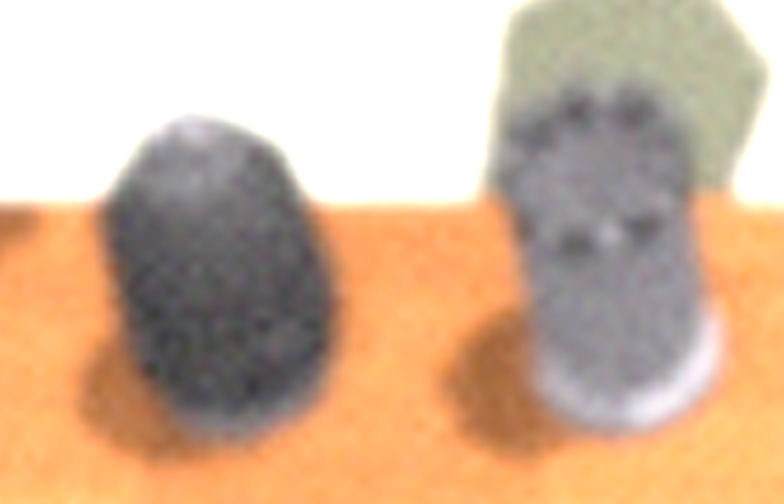

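View pics/w17c.png

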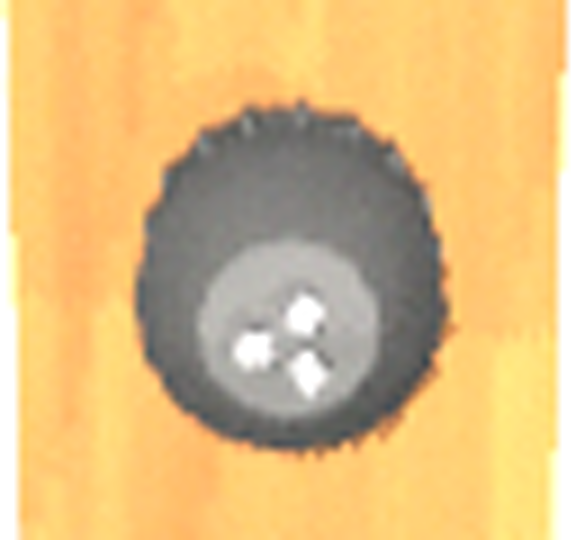

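Run:
```python
from h import *
go((.5995,-.2707,.26),-52.4,0,0); go((.5995,-.2707,.143),-52.4)
```

```text
"dp": [-0.0005, -0.0749, 0.0612] "rotation": [-0.0037, -0.0027, 0.0004] dist 0.097 ang 0.3
"dp": [-0.0009, -0.0744, 0.197] "rotation": [-0.0037, -0.0027, 0.0004] dist 0.211 ang 0.3
```

```bash
python3 -m pendant '[{"dp":[-0.0005,-0.05,0.02],"rotation":[-0.003,-0.002,0],"fingers":-1},{"dp":[-0.0005,-0.075,0.06],"rotation":[-0.003,-0.002,0],"fingers":-1},{"dp":[-0.0005,-0.075,0.11],"rotation":[-0.003,-0.002,0],"fingers":-1},{"dp":[-0.001,-0.0745,0.16],"rotation":[-0.003,-0.002,0],"fingers":-0.7},{"dp":[-0.001,-0.0745,0.19],"rotation":[-0.003,-0.002,0],"fingers":-0.4},{"dp":[-0.001,-0.0745,0.197],"rotation":[-0.003,-0.002,0],"fingers":-0.2},{"dp":[-0.001,-0.0745,0.197],"rotation":[-0.003,-0.002,0],"fingers":0.1},{"dp":[-0.001,-0.0745,0.197],"rotation":[-0.003,-0.002,0],"fingers":1},{"dp":[-0.001,-0.0745,0.197],"rotation":[-0.003,-0.002,0],"fingers":1},{"dp":[-0.001,-0.0745,0.197],"rotation":[-0.003,-0.002,0],"fingers":1},{"dp":[-0.001,-0.0745,0.197],"rotation":[-0.003,-0.002,0],"fingers":1}]' 60
python3 - <<'E'
from h import *
show()
E
```

```text
clock: 23.5
position: [0.5999, -0.2706, 0.1253]
ee_rot: [-2.818, 1.386, -0.003]
force: [-1.1, 2.6, 5.8]
width: 0.361
t 23.5 p [ 0.5999 -0.2706  0.1253] w 0.361 F [-1.1  2.6  5.8] M [ 0.23  0.5  -0.  ]
[[0.611, -0.792, 0.002], [-0.792, -0.611, -0.0], [0.001, -0.002, -1.0]] q [-0.085  0.655  0.687  1.642 -0.474  1.015 -0.158]
```

```bash
python3 -m pendant '[{"dp":[0,0,-0.01],"rotation":[0,0,0],"fingers":1},{"dp":[0,0,-0.04],"rotation":[0,0,0],"fingers":1},{"dp":[0,0,-0.09],"rotation":[0,0,0],"fingers":1},{"dp":[0,0,-0.14],"rotation":[0,0,0],"fingers":1},{"dp":[-0.06,-0.02,-0.18],"rotation":[0,0,0],"fingers":1},{"dp":[-0.11,-0.06,-0.185],"rotation":[0,0,0],"fingers":1},{"dp":[-0.16,-0.1,-0.185],"rotation":[0,0,0],"fingers":1},{"dp":[-0.2,-0.122,-0.185],"rotation":[0,0,0],"fingers":1},{"dp":[-0.212,-0.127,-0.185],"rotation":[0,0,0],"fingers":1},{"dp":[-0.212,-0.127,-0.185],"rotation":[0,0,0],"fingers":1}]' 60
python3 - <<'E'
from h import *
show(); go((.571,-.0251,.30),-52.4,0,0)
for n in ("scene","top"):
  im=arm.get_image(n); cv2.imwrite(f"pics/{n}18r.png",im)
im=cv2.imread("pics/scene18r.png"); cv2.imwrite("pics/scene18.png",cv2.resize(im[90:240,200:340],None,fx=4,fy=4,interpolation=cv2.INTER_CUBIC))
im=arm.get_image("wrist"); cv2.imwrite("pics/w18.png",im)
E
```

```text
clock: 24.75
position: [0.5703, -0.0245, 0.3104]
ee_rot: [-2.82, 1.383, -0.003]
force: [0.4, -0.5, -3.0]
width: 0.36
t 24.75 p [ 0.5703 -0.0245  0.3104] w 0.36 F [ 0.4 -0.5 -3. ] M [-0.15  0.16  0.03]
[[0.612, -0.791, 0.002], [-0.791, -0.612, -0.0], [0.001, -0.002, -1.0]] q [-0.625  0.337  0.794  1.626 -0.249  1.281 -0.699]
"dp": [0.0009, -0.0002, 0.0104] "rotation": [-0.0017, -0.0014, 0.0024] dist 0.01 ang 0.2
```

View pics/scene18.png

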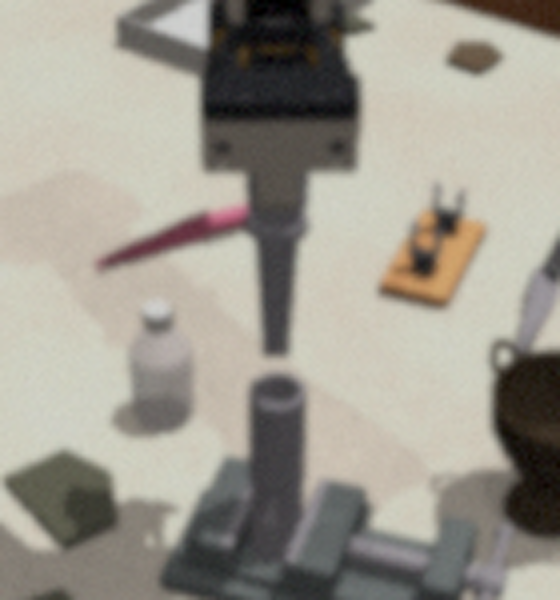

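View pics/w18.png

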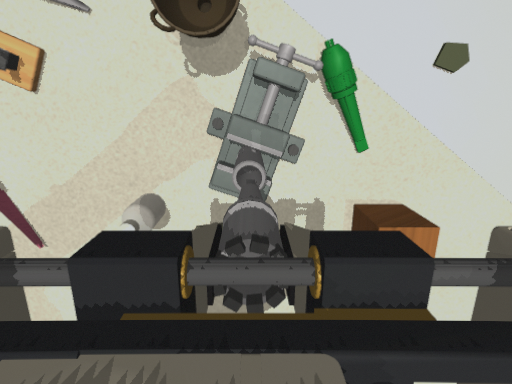

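```bash
python3 -m pendant '[{"dp":[0.001,0,0.015],"rotation":[-0.001,-0.001,0],"fingers":1},{"dp":[0.001,0,0.03],"rotation":[-0.001,-0.001,0],"fingers":1},{"dp":[0.001,0,0.045],"rotation":[-0.001,-0.001,0],"fingers":1},{"dp":[0.001,0,0.06],"rotation":[-0.001,-0.001,0],"fingers":1},{"dp":[0.001,0,0.072],"rotation":[-0.001,-0.001,0],"fingers":1},{"dp":[0.001,0,0.082],"rotation":[-0.001,-0.001,0],"fingers":1},{"dp":[0.001,0,0.085],"rotation":[-0.001,-0.001,0],"fingers":1}]' 60
python3 - <<'E'
from h import *
show(); go((.571,-.0251,.20),-52.4,0,0)
E
```

```text
clock: 25.78
position: [0.5713, -0.0274, 0.225]
ee_rot: [-2.817, 1.389, -0.001]
force: [-1.2, 6.1, 1.3]
width: 0.36
t 25.775 p [ 0.5713 -0.0274  0.225 ] w 0.36 F [-1.2  6.1  1.3] M [ 1.66  0.43 -0.02]
[[0.609, -0.793, 0.001], [-0.793, -0.609, 0.0], [0.0, -0.001, -1.0]] q [-0.585  0.411  0.759  1.752 -0.313  1.103 -0.641]
"dp": [-0.002, -0.0012, 0.025] "rotation": [-0.0007, -0.0002, -0.0018] dist 0.025 ang 0.1
```

```bash
python3 -m pendant '[{"dp":[-0.0015,-0.001,0.004],"rotation":[0,0,0],"fingers":1},{"dp":[-0.0015,-0.001,0.009],"rotation":[0,0,0],"fingers":1},{"dp":[-0.0015,-0.001,0.014],"rotation":[0,0,0],"fingers":1},{"dp":[-0.0015,-0.001,0.018],"rotation":[0,0,0],"fingers":1}]' 60
python3 - <<'E'
from h import *
show()
E
```

```text
clock: 26.28
position: [0.5732, -0.0256, 0.2102]
ee_rot: [-2.814, 1.388, -0.006]
force: [-10.0, 7.5, 51.3]
width: 0.36
t 26.275 p [ 0.5732 -0.0256  0.2102] w 0.36 F [-10.    7.5  51.3] M [ 1.81  3.14 -0.03]
[[0.609, -0.793, 0.006], [-0.793, -0.609, 0.002], [0.002, -0.006, -1.0]] q [-0.579  0.425  0.75   1.771 -0.33   1.069 -0.63 ]
```

```bash
python3 -m pendant '[{"dp":[-0.0017,0.0006,0.0012],"rotation":[0,0,-0.1],"fingers":1},{"dp":[-0.0017,0.0006,0.0012],"rotation":[0,0,-0.2],"fingers":1},{"dp":[-0.0017,0.0006,0.0012],"rotation":[0,0,-0.3],"fingers":1},{"dp":[-0.0017,0.0006,0.0012],"rotation":[0,0,-0.4],"fingers":1},{"dp":[-0.0017,0.0006,0.0012],"rotation":[0,0,-0.5],"fingers":1},{"dp":[-0.0017,0.0006,0.0012],"rotation":[0,0,-0.6],"fingers":1}]' 60
python3 - <<'E'
from h import *
show()
E
```

```text
clock: 27.02
position: [0.5728, -0.0255, 0.2105]
ee_rot: [-3.1, 0.491, -0.013]
force: [-0.8, 1.0, 11.1]
width: 0.359
t 27.025 p [ 0.5728 -0.0255  0.2105] w 0.359 F [-0.8  1.  11.1] M [ 0.26  0.46 -0.07]
[[0.951, -0.309, 0.009], [-0.309, -0.951, 0.002], [0.008, -0.004, -1.0]] q [-0.478  0.392  0.594  1.767 -0.252  1.05  -0.108]
```

```bash
python3 -m pendant '[{"dp":[0,0,0.0014],"rotation":[0,0,-0.1],"fingers":1},{"dp":[0,0,0.0014],"rotation":[0,0,-0.2],"fingers":1},{"dp":[0,0,0.0014],"rotation":[0,0,-0.3],"fingers":1},{"dp":[0,0,0.0014],"rotation":[0,0,-0.4],"fingers":1},{"dp":[0,0,0.0014],"rotation":[0,0,-0.5],"fingers":1},{"dp":[0,0,0.0014],"rotation":[0,0,-0.6],"fingers":1},{"dp":[0,0,0.0014],"rotation":[0,0,-0.7],"fingers":1}]' 60
python3 - <<'E'
from h import *
show()
E
```

```text
clock: 27.9
position: [0.5722, -0.0255, 0.2086]
ee_rot: [-3.082, -0.607, -0.012]
force: [-0.7, 1.9, -3.1]
width: 0.358
t 27.9 p [ 0.5722 -0.0255  0.2086] w 0.358 F [-0.7  1.9 -3.1] M [ 0.54  0.25 -0.07]
[[0.925, 0.379, 0.007], [0.379, -0.925, 0.002], [0.007, 0.001, -1.0]] q [-0.358  0.373  0.423  1.76  -0.177  1.038  0.518]
```

```bash
python3 -m pendant '[{"dp":[0,0,0.002],"rotation":[0,0,0],"fingers":1},{"dp":[0,0,0.004],"rotation":[0,0,0.02],"fingers":1},{"dp":[0,0,0.006],"rotation":[0,0,-0.02],"fingers":1},{"dp":[0,0,0.008],"rotation":[0,0,0.02],"fingers":1}]' 60
python3 - <<'E'
from h import *
show()
E
```

```text
clock: 28.4
position: [0.5724, -0.0252, 0.2005]
ee_rot: [-3.088, -0.575, -0.012]
force: [0.7, 3.7, -0.4]
width: 0.364
t 28.4 p [ 0.5724 -0.0252  0.2005] w 0.364 F [ 0.7  3.7 -0.4] M [ 0.97 -0.06  0.01]
[[0.933, 0.36, 0.008], [0.36, -0.933, 0.002], [0.008, 0.001, -1.0]] q [-0.359  0.382  0.425  1.77  -0.184  1.02   0.502]
```

```bash
python3 -m pendant '[{"dp":[0,0,0.002],"rotation":[0,0,0.05],"fingers":1},{"dp":[0,0,0.004],"rotation":[0,0,-0.05],"fingers":1},{"dp":[0,0,0.006],"rotation":[0,0,0.05],"fingers":1},{"dp":[0,0,0.008],"rotation":[0,0,-0.05],"fingers":1},{"dp":[0,0,0.0095],"rotation":[0,0,0.05],"fingers":1},{"dp":[0,0,0.0105],"rotation":[0,0,-0.05],"fingers":1},{"dp":[0,0,0.011],"rotation":[0,0,0.05],"fingers":1},{"dp":[0,0,0.011],"rotation":[0,0,-0.05],"fingers":1}]' 60
python3 - <<'E'
from h import *
show()
im=arm.get_image("scene"); cv2.imwrite("pics/scene19.png",cv2.resize(im[120:240,220:340],None,fx=5,fy=5,interpolation=cv2.INTER_CUBIC))
E
```

```text
clock: 29.4
position: [0.5726, -0.0249, 0.1912]
ee_rot: [-3.073, -0.649, -0.014]
force: [-5.9, 4.3, 15.9]
width: 0.365
t 29.4 p [ 0.5726 -0.0249  0.1912] w 0.365 F [-5.9  4.3 15.9] M [ 0.99  1.6  -0.32]
[[0.915, 0.404, 0.008], [0.404, -0.915, 0.003], [0.009, 0.001, -1.0]] q [-0.347  0.39   0.409  1.782 -0.185  0.999  0.55 ]
```

View pics/scene19.png

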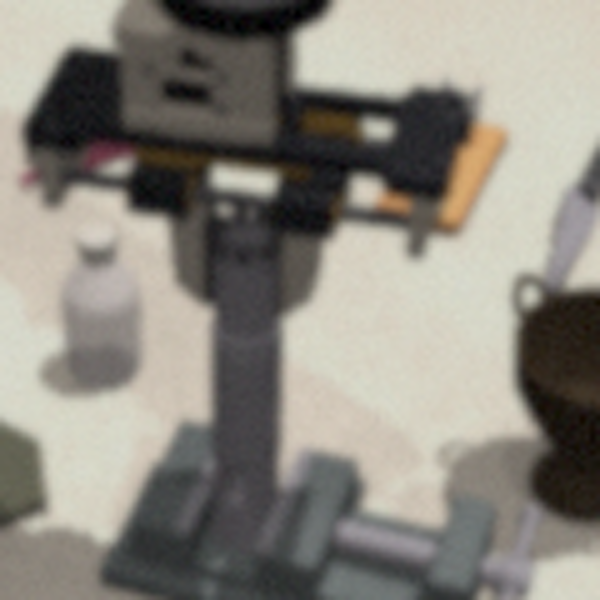

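```bash
python3 -m pendant '[{"dp":[0,0,0.0015],"rotation":[0,0,0.07],"fingers":1},{"dp":[0,0,0.002],"rotation":[0,0,0],"fingers":1},{"dp":[0,0,0.0025],"rotation":[0,0,0.07],"fingers":1},{"dp":[0,0,0.003],"rotation":[0,0,0],"fingers":1},{"dp":[0,0,0.003],"rotation":[0,0,0.05],"fingers":1}]' 60
python3 - <<'E'
from h import *
show()
E
```

```text
clock: 30.08
position: [0.5731, -0.0249, 0.1911]
ee_rot: [-3.085, -0.581, -0.018]
force: [-8.8, 4.8, 28.2]
width: 0.359
t 30.075 p [ 0.5731 -0.0249  0.1911] w 0.359 F [-8.8  4.8 28.2] M [0.79 2.76 0.42]
[[0.932, 0.364, 0.011], [0.363, -0.932, 0.004], [0.012, -0.0, -1.0]] q [-0.353  0.391  0.419  1.783 -0.191  0.996  0.512]
```

```bash
python3 -m pendant '[{"dp":[-0.001,0,0.002],"rotation":[0,0,0.03],"fingers":1},{"dp":[-0.001,0,0.003],"rotation":[0,0,-0.05],"fingers":1},{"dp":[-0.001,0,0.003],"rotation":[0,0,0.03],"fingers":1},{"dp":[-0.001,0,0.003],"rotation":[0,0,-0.02],"fingers":1}]' 60
python3 - <<'E'
from h import *
show()
E
python3 -m pendant '[{"dp":[0,0,0],"rotation":[0,0,0],"fingers":0.2},{"dp":[0,0,0],"rotation":[0,0,0],"fingers":-0.5},{"dp":[0,0,0],"rotation":[0,0,0],"fingers":-1},{"dp":[0,0,-0.03],"rotation":[0,0,0],"fingers":-1},{"dp":[0,0,-0.09],"rotation":[0,0,0],"fingers":-1},{"dp":[0,0.03,-0.15],"rotation":[0,0,0],"fingers":-1},{"dp":[0,0.06,-0.15],"rotation":[0,0,0],"fingers":-1},{"dp":[0,0.06,-0.15],"rotation":[0,0,0],"fingers":-1}]'
python3 - <<'E'
from h import *
show()
im=arm.get_image("scene");cv2.imwrite("pics/scene20r.png",im); cv2.imwrite("pics/scene20.png",cv2.resize(cv2.convertScaleAbs(im[130:240,220:330],alpha=1.4),None,fx=5.4,fy=5.4,interpolation=cv2.INTER_CUBIC))
C=cam("wrist"); im=arm.get_image("wrist"); cv2.imwrite("pics/w20.png",im); print(proj(C,(.5715,-.025,.233)))
E
```

```text
clock: 30.58
position: [0.5727, -0.0249, 0.1911]
ee_rot: [-3.079, -0.607, -0.022]
force: [-10.9, 5.3, 29.8]
width: 0.362
t 30.575 p [ 0.5727 -0.0249  0.1911] w 0.362 F [-10.9   5.3  29.8] M [ 1.08  2.95 -0.32]
[[0.925, 0.38, 0.013], [0.38, -0.925, 0.006], [0.014, -0.001, -1.0]] q [-0.35   0.388  0.414  1.786 -0.191  0.993  0.529]
clock: 31.58
position: [0.5939, -0.0846, 0.3414]
ee_rot: [-3.082, -0.6, -0.023]
force: [-0.1, -0.5, -1.2]
width: 0.998
t 31.575 p [ 0.5939 -0.0846  0.3414] w 0.998 F [-0.1 -0.5 -1.2] M [-0.1   0.04 -0.06]
[[0.927, 0.375, 0.014], [0.375, -0.927, 0.004], [0.014, 0.002, -1.0]] q [-0.283  0.327  0.476  1.494 -0.158  1.344  0.59 ]
[251.8108492  121.06345661]
```

View pics/scene20.png

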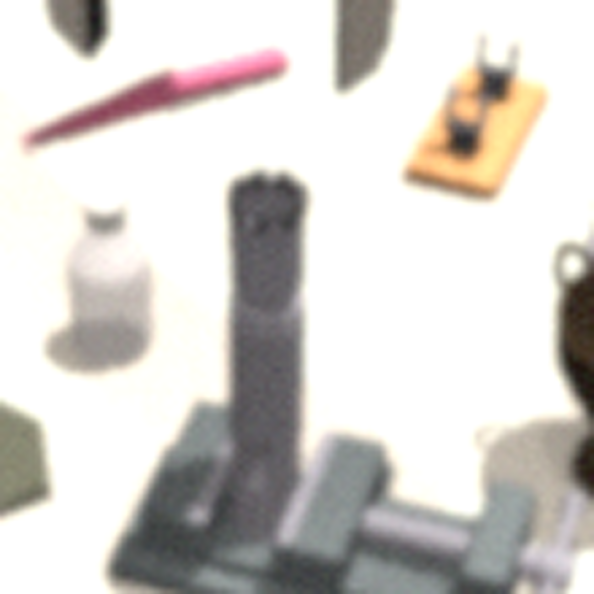

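View pics/w20.png

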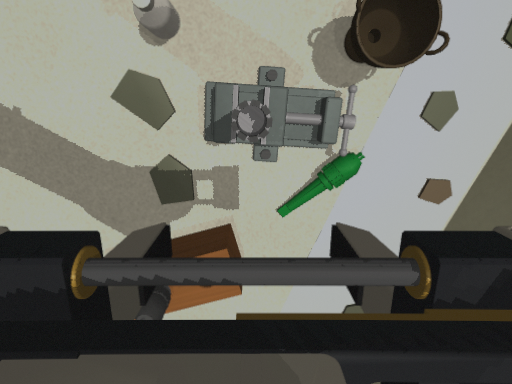

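Run:
```python
from h import *
S=cam("scene")
for z in (.166,.174,.229,.233,.238): print(z,((proj(S,(.572,-.0245,z))-[220,130])*5.4).round(1))
# rim of collar top front point & crown front-top (toward camera)
d=np.array([.959-.572,-.547+.0245]);d/=np.linalg.norm(d)
for z,r in ((.166,.018),(.174,.018),(.184,.012),(.184,.017),(.233,.018)):
  for s in (1,-1): print("pt",z,r,s,((proj(S,(.572+s*d[0]*r,-.0245+s*d[1]*r,z))-[220,130])*5.4).round(1))
im=cv2.imread("pics/scene20r.png")[155:200,255:285]; cv2.imwrite("pics/scene20c.png",cv2.resize(cv2.convertScaleAbs(im,alpha=2,beta=-20),None,fx=13,fy=13,interpolation=cv2.INTER_CUBIC))
```

```text
0.166 [263.2 304.4]
0.174 [263.3 291.2]
0.229 [264.1 195.3]
0.233 [264.2 188. ]
0.238 [264.3 178.9]
pt 0.166 0.018 1 [263.  330.8]
pt 0.166 0.018 -1 [263.4 278.9]
pt 0.174 0.018 1 [263.1 317.5]
pt 0.174 0.018 -1 [263.5 265.7]
pt 0.184 0.012 1 [263.3 291.7]
pt 0.184 0.012 -1 [263.6 257.3]
pt 0.184 0.017 1 [263.2 299.1]
pt 0.184 0.017 -1 [263.6 250.3]
pt 0.233 0.018 1 [264.  213.9]
pt 0.233 0.018 -1 [264.4 163.1]
```

View pics/scene20c.png

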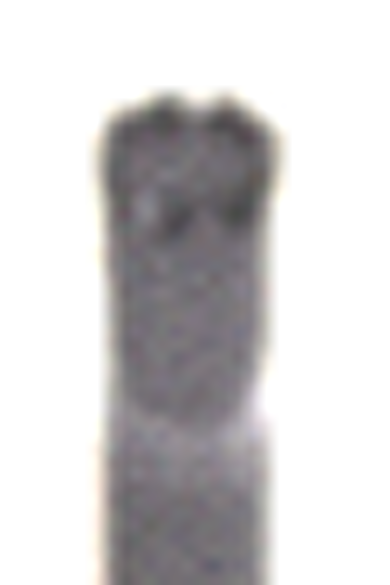

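Run:
```python
from h import *
im=arm.get_image("top"); cv2.imwrite("pics/top21.png",cv2.resize(cv2.convertScaleAbs(im[60:250,60:440],alpha=1.6),None,fx=2.1,fy=2.1,interpolation=cv2.INTER_CUBIC))
im=arm.get_image("scene"); cv2.imwrite("pics/scene21.png",cv2.resize(im[80:330,110:390],None,fx=2.4,fy=2.4,interpolation=cv2.INTER_CUBIC))
```

```text
(no output)
```

View pics/top21.png

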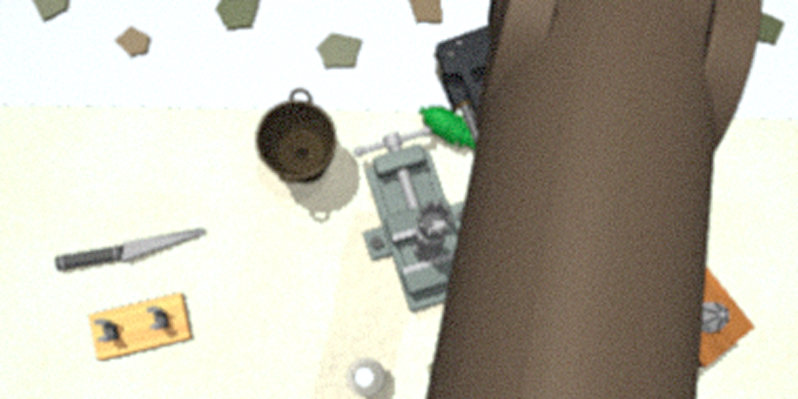

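View pics/scene21.png

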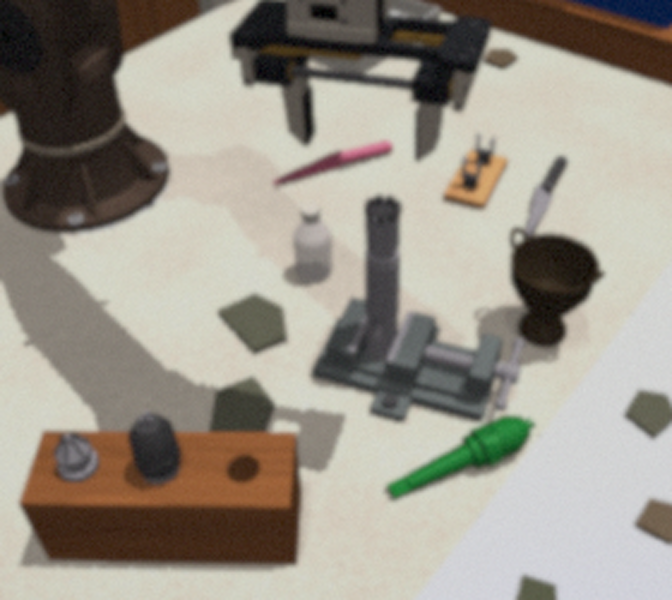

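The final pictures show the drift flat on the bench, the chuck upright in the middle hole, the core drill down in the socket, and the goblet, bottle and sherds where they were.

```bash
python3 -c "
from cell import arm
print(arm.sign_off())"
```

```text
the job is handed in; nothing more can be done
None
```

The tool change is done and handed in at about 32 s, well inside the 72 s limit.

- **Drift:** I drove it through the slot from the goblet side until the pictures showed the chuck lifted. By the arm's reading mid-handle was about 74 mm from the socket axis; the drift may have slipped roughly 5 mm in the grip. Driving force peaked around 26 N and had dropped to about 8 N by the end. When first released it came to rest standing on its edge, so I tipped it over with the shut fingers. It now lies flat on its side.
- **Chuck:** It stands in the rack's middle hole with its collar down on the block. The wrist picture put its nose within about 2 px of where an upright chuck should be.
- **Core drill:** It was turned under light pressure until the tang dropped into the slot, then pushed home with small turns to and fro. The gripper height agreed with the collar on the rim to about 0.2 mm, and it did not move under a further 30 N twisting press.
- **Check that disagreed:** In the scene picture the core drill's top appears about 2 px low, within that camera's usual offset. It does not suggest the drill is standing high.
- **Other objects:** The countersink, goblet, bottle and sherds look unmoved. The green look-alike chuck, which had been standing on its tang, fell over between 8 and 11 s while the arm was on the other side of the bench. It stayed on the bench.

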